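# Tap a jammed lock plug out of a storage tube

## Robot

A 6-joint arm with a two-finger parallel gripper is mounted at the origin on the work surface. World frame = base frame: x ahead of the robot, y to its left, z up, the work surface at z = 0. Lengths are in m, angles in rad, forces in N, time in s.
With the tool pointing down it reaches from about 0.3 to 0.875 m from the base axis. Payload 4.2 kg.
Tool frame: the origin (TCP) lies at the very end of the fingers, on their centre line; the grasp point (between the pads) lies 19 mm behind it; z points along the fingers, y is the direction in which the jaws open and shut (so a half turn about z gives the same grasp; the last joint's range is limited). The gripper opens to 85 mm and grips with 20 to 120 N. Pads are 22 mm wide; open, the fingers measure 114 mm over their backs; the gripper's body (76 mm by 85 mm) begins 54 mm behind the grasp point. The pads swing forward as they close: fully open they stand 13 mm farther back than shut.
Start: joints at [1.194, 0.32, 1.565, -0, 1.257, -0.02], TCP at [0.201, 0.539, 0.231] pointing down, gripper open.
Joint ranges: [-3.11, 3.11], [-0.84, 2.01], [0.21, 2.61], [-1.34, 4.49], [0.05, 2.63], [-2.56, 2.56]. Speed limits (rad/s): [2.57, 2.57, 3.14, 3.14, 3.14, 3.14].

## Interface

Orientations are given as a unit quaternion [x, y, z, w].
In Python, from plant import r gives the robot as it stands.
- The arm moves only by the tool jog_arm, never from a script. Its argument "steps" is one flat list of numbers, 7 for each row, row after row: the shift along the tool's x, y, z in units of 0.4 m (1.0 is 0.4 m), then the turn, a rotation vector about the tool's x, y, z in units of pi rad (1.0 is pi rad), then the closure, from 0 (fully open) to 1 (shut). In form: [x, y, z, rx, ry, rz, claw, x, y, z, rx, ry, rz, claw, ...]. A call has 1 to 8 rows; each row shifts and turns the commanded pose from where the row before left it, along the tool's axes as they then stand; what a row does not reach is not made up. A row lasts 1/12 s, in which the tool goes at most 41.7 mm and 7.16 degrees, less where a joint would pass 70% of its speed; a pose out of reach is approached as far as the arm can. A call with a number of a shift or a turn outside -1 to 1 is refused whole. A call with a gripper value outside its range is refused whole. The fingers move at their own pace and stop on an object; "grip_force" is the grip in N (left out, the last holds). Time passes only in rows, so rows that do not move let the fingers close. It gives the time, the measured TCP pose, the force and the opening at its end, in the units of the state.
- r.sense(): the state, without advancing time (a new reading comes with each control period).
- r.snapshot(name): name is "scene" or "side" or "wrist"; returns the picture (480x640x3 uint8, red, green, blue); there is no depth.
- r.get_calibration(name): a dict with "K" (3x3 intrinsics, pixels), "T" (4x4, takes a point from camera to world coordinates); the wrist camera has in their place "T_tool_cam" (4x4, takes a point from camera to tool coordinates, whose origin is the TCP and whose axes are the flange's). Camera axes: x right, y down, z forward; pixel columns grow to the right and rows downward; lengths in m; the calibration is good to about 2 mm. A picture is of the moment at which its call begins: read the wrist's pose just before it. get_calibration takes no time and is no camera call.
- r.close_job(): hands the job in, once; it reports no verdict.
Trained networks look in the newest picture that a camera, given by its name, has taken for a name from the list of things; names that differ only in an ending like _2 or _b are one class to them, and where a whole thing is asked for, a point or a joint stands for the part that bears it (a point fixed in the world has none). Each returns a list of dicts, best first, with "conf" (0 to 1); they miss things now and then, are a little off and sometimes report something else, mostly with a low value. They report only what shows in the picture. A call takes as long as a camera call.
- r.recognise(name, camera): "rect" ([centre column, centre row, width, height] as shares, 0 to 1, of the picture: columns of its width, rows of its height, round what is visible of it).
- r.silhouettes(name, camera): "region" (480x640 bool, what is visible of it) and "rect" ([centre column, centre row, width, height] as shares, 0 to 1, of the picture: columns of its width, rows of its height, round what is visible of it).
The state is a dict: "time": time; "joints": joint angles; "qd": joint speeds; "joint_efforts": joint torques, N m; "tool_pos": TCP position; "orientation": TCP orientation; "force": force on the tool from outside, world axes, zero at the start; "torque": the same for the moment, N m; "width": finger opening in m.
Only numpy, scipy, OpenCV 4.12 (cv2) and the standard library are available. Lean on these libraries where they do the work, as an engineer would, in place of code of your own. Each camera call takes 0.05 s, during which the arm holds its last target.

## Task

One of the three storage tubes in the wooden rack has no cap, and a brass lock plug is jammed in its neck with two more behind it. Take that tube, tip it mouth down at the edge of the steel tray and knock the ring round its mouth against the tray's rim, a tap at a time, until the jam lets go and all three plugs lie in the tray. Then lay the empty tube back in a free notch of the rack and let go; leave the other things where they are.

Things in the scene. Friction and masses are not known exactly. Their poses are not given: they have to be found in the camera images.
- tube: Open storage tube, thick clear plastic, lying in a rack notch, mouth to the robot. Body 32 mm outside diameter, 98 mm long, a 14 mm taper, a 27 mm neck; 124 mm in all. Origin on its axis, 55 mm from the closed end, 69 mm from the mouth; x runs along it towards the mouth. Bore 19 mm, 15 mm in the last 31 mm. About 0.13 kg empty. Grip across the body at the origin, any pitch about the finger line.
- mouth_ring: Aluminium ring fixed round the tube's mouth: 36 mm outside diameter, 10 mm long, its front face flush with the mouth; this is what gets knocked on the tray. Same origin and axes as the tube, to which it is fixed. Each knock can push the tube up to some 6 mm back through the fingers, even at a firm grip (100 N), so look again between taps.
- tube_mouth (a point): Centre of the tube's mouth (69 mm along the tube's x from its origin).
- plug_front: The jammed brass plug: cylinder with rounded ends, 14 mm diameter, 30 mm long, gripped by springy ribs in the neck, nose between 4 mm inside and 2 mm out of the mouth. Origin mid, x along it. Tipping alone does not free it; each sharp stop of the tipped tube (ring on rim, approached at about 0.2 to 0.3 m/s) moves it 1 to 8 mm outwards. It drops after 20 to 26 mm in all.
- plug_mid: Loose brass plug behind the jammed one, 12 mm diameter, 26 mm long, 25 g; origin at its middle, x along it. Slides freely in the tube once that is tipped by 20 degrees or more.
- plug_rear: The third plug, like plug_mid, behind it.
- tray: Open sheet-steel sorting tray, fixed to the bench. Origin under its middle on the bench; rim bars' centre lines form a rectangle 170 mm along its x by 200 mm along its y. The rim is a round bar 8 mm thick all round, its top 38 mm above the bench, its centre line 34 mm above it. Inside floor 3 mm above the bench.
- tray_floor (a point): Centre of the tray's inside floor.
- rack: Fixed wooden rack: 6 mm base plate 100 (x) by 270 mm (y) with two cross boards 12 mm thick, 36 mm high, at x = +36 and -36 mm, each with 90-degree V notches at y = +80, 0, -80 mm. A tube lies along the rack's x in one notch of both boards, axis 36 mm above the bench. Origin under the plate's middle at bench height; x away from the robot. Fingers fit between the boards, down to the plate.
- rack_slot0 (a point): Where the origin of a tube lies in the notch at y = +80 mm: on the notch's centre line, 36 mm above the bench, midway between the boards.
- rack_slot1 (a point): The same for the middle notch.
- rack_slot2 (a point): The same for the notch at y = -80 mm.
- capped_a: Bystander: a tube of the same kind closed by a grey screw cap 36 mm across, in the rack, origin as the open tube's; leave it where it is (a nudge of under 25 mm does not matter).
- capped_b: Bystander: the other capped tube in the rack; leave it where it is (a nudge of under 25 mm does not matter).
- screwdriver: Bystander: black-handled screwdriver, 190 mm long, lying; origin under its middle; leave it where it is (a nudge of under 25 mm does not matter).
- brush: Bystander: wood-handled bench brush, 200 mm long, lying; leave it where it is (a nudge of under 25 mm does not matter).
- padlock: Bystander: brass padlock lying flat, 50 x 52 x 22 mm with a steel shackle; leave it where it is (a nudge of under 25 mm does not matter).
- jar: Bystander: glass jar with a grey lid, 60 mm wide, 75 mm tall; leave it where it is (a nudge of under 25 mm does not matter).
- key_lock: Bystander: brass door-lock cylinder, 66 mm long, 33 mm tall; leave it where it is (a nudge of under 25 mm does not matter).
- key_blanks: Bystander: three key blanks lying flat, 5 mm thick; leave it where it is (a nudge of under 25 mm does not matter).

How it is judged:
By the outcome, as a careful person would: the job done as asked, in the order asked, and still so for the second after the job is handed in, with the robot touching nothing.
It also fails if it takes over 45 s, if anything falls off the work surface, if the arm or the gripper's body presses on something with over 40 N, if the wrist force passes 120 N, or if a joint passes its speed limit or range.

## Working session

There is one attempt and no reset: what is moved stays moved. The work goes in short steps, Python scripts to look and compute and a tool call to move; the robot and the scene stay as the last step left them, time stands still between calls to the robot, and variables do not carry over. Pictures are saved under pics/ and viewed, and the job is handed in when it is done.

Besides the shell and the picture viewer there is one more tool, called as a command line: name --argument value ..., lists and objects as JSON in quotes. jog_arm: Moves the arm, as the interface text tells. Its arguments: {"type":"object","properties":{"steps":{"type":"array","items":{"type":"number","minimum":-1,"maximum":1}},"grip_force":{"type":"number"}},"required":["steps"]}

```bash
ls -la; mkdir -p pics
python3 - <<'E'
from plant import r
import cv2,numpy as np
print(r.sense())
for n in ["scene","side","wrist"]:
    im=r.snapshot(n); cv2.imwrite(f"pics/a_{n}.png",im[:,:,::-1])
    c=r.get_calibration(n); print(n,{k:np.round(v,4).tolist() for k,v in c.items()})
E
```

```text
total 12
drwxr-xr-x  3 agent agent 4096 Dec  7 16:24 .
drwxr-xr-x 23 root  root  4096 Dec  7 16:24 ..
drwxr-xr-x  2 agent agent 4096 Dec  7 16:24 pics
{'time': 0.0, 'joints': array([ 1.19400148e+00,  3.20308082e-01,  1.56566699e+00, -4.52100958e-05,
        1.25739793e+00, -2.00018522e-02]), 'qd': array([-5.23651730e-04, -4.72050819e-04, -3.04351759e-04, -3.08249664e-05,
        1.07944324e-03,  2.58593818e-04]), 'joint_efforts': array([ 7.81795825e-04, -4.15516520e+01, -2.34164804e+01,  2.89733532e-05,
        8.09335266e-03, -2.68617384e-05]), 'tool_pos': array([0.20067061, 0.53834461, 0.23047764]), 'orientation': array([ 1.77444798e-01,  9.84130353e-01, -8.76948467e-04, -1.54376522e-04]), 'force': array([ 0.07715563, -0.0279347 ,  0.74667909]), 'torque': array([ 0.00864732, -0.03679472,  0.00809552]), 'width': 0.08509341251014135}
scene {'K': [[464.0154, 0.0, 316.035], [0.0, 464.0154, 229.5867], [0.0, 0.0, 1.0]], 'T': [[0.7366, 0.4783, -0.4782, 1.0222], [0.6763, -0.5274, 0.5142, -0.5156], [-0.0063, -0.7022, -0.712, 0.7872], [0.0, 0.0, 0.0, 1.0]]}
side {'K': [[460.0344, 0.0, 317.4455], [0.0, 460.0344, 238.3394], [0.0, 0.0, 1.0]], 'T': [[0.78, -0.436, 0.449, 0.1113], [-0.6258, -0.5373, 0.5654, -0.4799], [-0.0053, -0.722, -0.6919, 0.6947], [0.0, 0.0, 0.0, 1.0]]}
wrist {'K': [[399.6165, 0.0, 318.0494], [0.0, 399.6165, 239.3058], [0.0, 0.0, 1.0]], 'T_tool_cam': [[-0.0015, -0.9613, -0.2755, 0.0699], [1.0, -0.0017, 0.0006, -0.0013], [-0.0011, -0.2755, 0.9613, -0.1423], [0.0, 0.0, 0.0, 1.0]]}
```

View pics/a_scene.png

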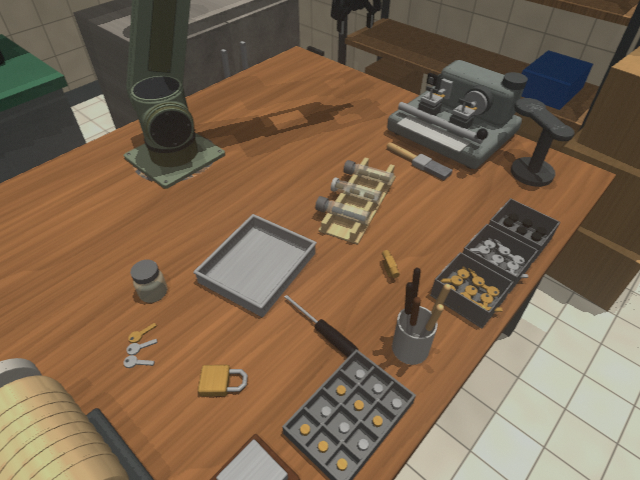

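View pics/a_side.png

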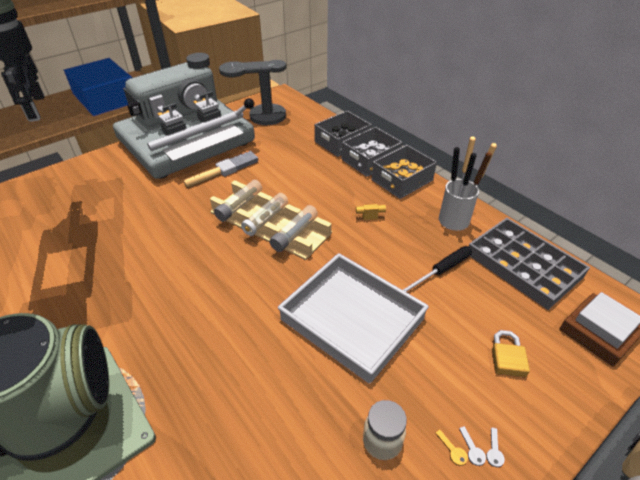

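View pics/a_wrist.png

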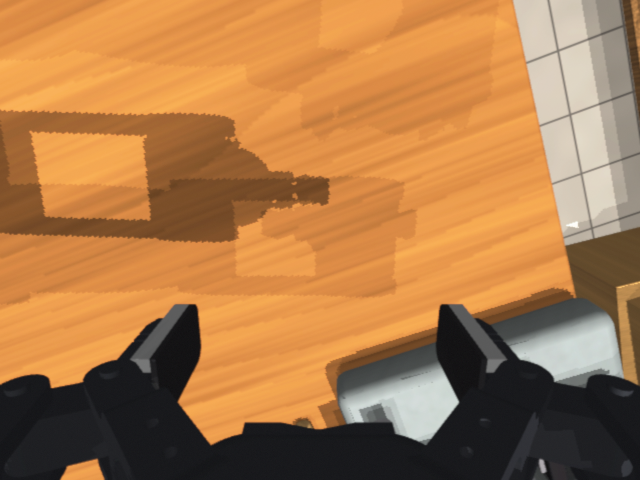

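The middle tube shows a light ring while the outer two have grey caps (scene ≈ (355,188), side ≈ (265,212)). The tray is at scene (257,262). Next I'll enlarge the view and measure.

```bash
cat > h.py <<'E'
import numpy as np, cv2
from plant import r
from scipy.spatial.transform import Rotation as R
def cal(n):
    c=r.get_calibration(n); K=c["K"]
    if n=="wrist":
        s=r.sense(); T=np.eye(4); T[:3,:3]=R.from_quat(s["orientation"]).as_matrix(); T[:3,3]=s["tool_pos"]
        return K,T@c["T_tool_cam"]
    return K,c["T"]
def ray(KT,uv):
    K,T=KT; d=T[:3,:3]@np.linalg.inv(K)@np.array([uv[0],uv[1],1.]); return T[:3,3],d/np.linalg.norm(d)
def plane(KT,uv,z):
    o,d=ray(KT,uv); return o+d*(z-o[2])/d[2]
def tri(rays):
    A=np.zeros((3,3));b=np.zeros(3)
    for o,d in rays:
        P=np.eye(3)-np.outer(d,d);A+=P;b+=P@o
    p=np.linalg.solve(A,b); return p,[np.linalg.norm((np.eye(3)-np.outer(d,d))@(p-o)) for o,d in rays]
def proj(KT,p):
    K,T=KT; q=T[:3,:3].T@(np.asarray(p)-T[:3,3]); q=K@q; return q[:2]/q[2]
E
python3 - <<'E'
from h import *
ims={}
for n in ["scene","side"]:
    im=r.snapshot(n)[:,:,::-1]; ims[n]=im
    for nm in ["tube","mouth_ring","tray","rack","capped_a","plug_front"]:
        for d in r.silhouettes(nm,n)[:3]:
            reg=d["region"]; v,u=np.nonzero(reg)
            print(n,nm,round(d["conf"],2),np.round(np.array(d["rect"])*[640,480,640,480],1),[round(u.mean(),1),round(v.mean(),1)])
            np.save(f"/tmp/{n}_{nm}_{round(d['conf'],2)}.npy",reg)
cv2.imwrite("pics/b_scene.png",cv2.resize(ims["scene"][140:320,190:410],None,fx=3.5,fy=3.3,interpolation=2))
cv2.imwrite("pics/b_side.png",cv2.resize(ims["side"][170:390,200:440],None,fx=3,fy=2.7,interpolation=2))
E
```

```text
scene tube 0.77 [355.4 188.5  54.2  28.8] [np.float64(355.4), np.float64(190.2)]
scene tube 0.74 [335.6 183.8   5.1  10.6] [np.float64(334.1), np.float64(182.9)]
scene mouth_ring 0.41 [335.6 185.1   9.1  16.3] [np.float64(333.9), np.float64(183.5)]
scene tray 0.71 [254.7 265.5 120.7 103.6] [np.float64(256.2), np.float64(263.9)]
scene rack 0.68 [360.  199.5  73.6  87.1] [np.float64(354.3), np.float64(210.2)]
scene capped_a 0.85 [370.6 172.8  54.4  26.7] [np.float64(367.7), np.float64(172.1)]
scene capped_a 0.71 [358.1 200.2  74.5  87.5] [np.float64(354.5), np.float64(210.0)]
scene capped_a 0.68 [342.7 210.2  52.9  26.8] [np.float64(343.2), np.float64(210.4)]
side mouth_ring 0.51 [250.6 226.1  16.3  15.2] [np.float64(249.6), np.float64(226.1)]
side tray 0.93 [353.8 316.1 146.  129.6] [np.float64(353.2), np.float64(315.4)]
side tray 0.55 [237.6 199.2  54.8  38.9] [np.float64(237.0), np.float64(201.1)]
side tray 0.33 [269.4 220.6 121.7  77.7] [np.float64(279.7), np.float64(223.9)]
side rack 0.61 [272.  218.9 119.8  77.4] [np.float64(279.6), np.float64(223.0)]
side capped_a 0.95 [236.5 201.7  56.1  42.5] [np.float64(236.9), np.float64(201.1)]
side capped_a 0.66 [292.5 228.7  43.9  45.8] [np.float64(293.3), np.float64(228.3)]
side capped_a 0.52 [510.6 352.3  36.2  47.7] [np.float64(509.5), np.float64(356.5)]
```

View pics/b_scene.png

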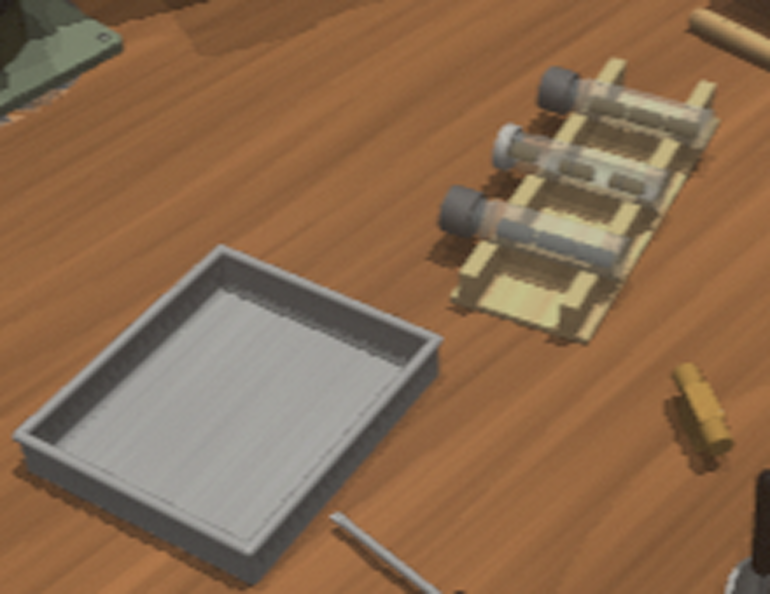

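View pics/b_side.png

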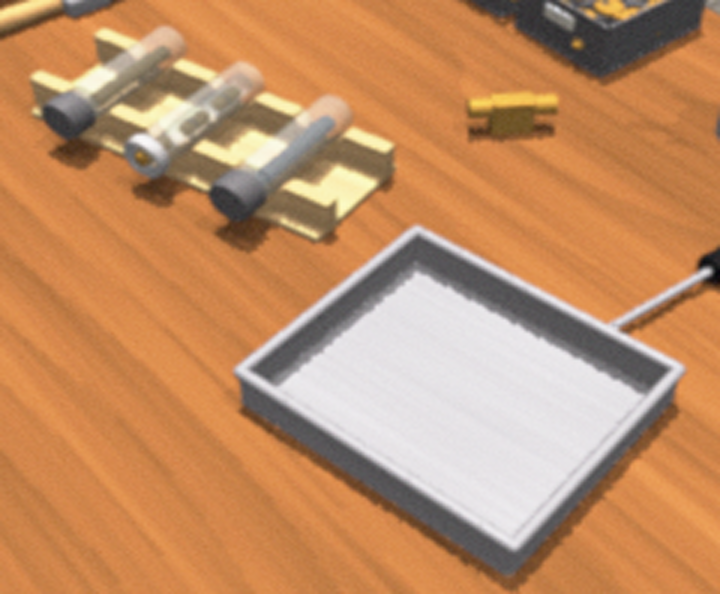

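Run:
```python
from h import *
S=cal("scene");D=cal("side")
sc=np.array([(222,248),(440,340),(250,553),(18,435)])/[3.5,3.3]+[190,140]
sd=np.array([(417,230),(682,370),(514,547),(240,370)])/[3,2.7]+[200,170]
a=[plane(S,p,0.038) for p in sc]; b=[plane(D,p,0.038) for p in sd]
print("scene",np.round(a,3)); print("side",np.round(b,3))
for i,p in enumerate(a):
    j=np.argmin([np.linalg.norm(p-q) for q in b]); print(i,j,[np.round(x,4) for x in tri([ray(S,sc[i]),ray(D,sd[j])])])
# tube ring face & end
for nm,s,d in [("ring face centre",(505,147),(146,156)),("tube far end",(655,185),(247,76)),("capA(left)",(553,90),(70,115)),("capC",(455,210),(237,196)),("A end",(708,125),(172,42)),("C end",(618,255),(335,112))]:
    s=np.array(s)/[3.5,3.3]+[190,140]; d=np.array(d)/[3,2.7]+[200,170]
    print(nm,[np.round(x,4) for x in tri([ray(S,s),ray(D,d)])],plane(S,s,.036).round(3),plane(D,d,.036).round(3))
```

```text
scene [[ 0.378 -0.038  0.038]
 [ 0.547 -0.006  0.038]
 [ 0.584 -0.203  0.038]
 [ 0.416 -0.235  0.038]]
side [[ 0.54  -0.008  0.038]
 [ 0.579 -0.205  0.038]
 [ 0.412 -0.236  0.038]
 [ 0.375 -0.039  0.038]]
0 3 [array([ 0.3758, -0.0367,  0.035 ]), array([0.0005, 0.0005])]
1 0 [array([ 0.5439, -0.0034,  0.0332]), array([0.0009, 0.0009])]
2 1 [array([ 0.5821, -0.202 ,  0.0337]), array([0.0007, 0.0007])]
3 2 [array([ 0.4133, -0.2343,  0.0347]), array([0.0005, 0.0005])]
ring face centre [array([0.4449, 0.174 , 0.0373]), array([0.0002, 0.0002])] [0.444 0.175 0.036] [0.446 0.176 0.036]
tube far end [array([0.5549, 0.2052, 0.0429]), array([0.0002, 0.0002])] [0.55  0.212 0.036] [0.559 0.212 0.036]
capA(left) [array([0.4273, 0.2486, 0.0396]), array([0.0002, 0.0002])] [0.425 0.252 0.036] [0.429 0.253 0.036]
capC [array([0.4678, 0.0953, 0.0393]), array([0., 0.])] [0.465 0.098 0.036] [0.47  0.098 0.036]
A end [array([0.5399, 0.2869, 0.0396]), array([0.0023, 0.0023])] [0.536 0.294 0.036] [0.541 0.288 0.036]
C end [array([0.5803, 0.1313, 0.0396]), array([0.0011, 0.0011])] [0.578 0.136 0.036] [0.582 0.133 0.036]
```

```bash
cat >> h.py <<'E'
def Rtool(yaw,tilt=0.0):
    """tool x horizontal heading = yaw (deg), z down; then turned about tool y by tilt deg (+: tool x dips down)"""
    a=np.deg2rad(yaw); x=np.array([np.cos(a),np.sin(a),0]); z=np.array([0,0,-1.]); y=np.cross(z,x)
    M=np.stack([x,y,z],1); return M@R.from_rotvec([0,-np.deg2rad(tilt),0]).as_matrix()
def plan(p1,R1,n,claw,p0=None,R0=None,dec=3,show=True):
    s=r.sense()
    p=np.array(s["tool_pos"] if p0 is None else p0,float); M=R.from_quat(s["orientation"]).as_matrix() if R0 is None else R0
    rv=R.from_matrix(M.T@R1).as_rotvec(); Ms=M.copy(); ps=p.copy(); rows=[]
    for i in range(1,n+1):
        f=i/n; pt=ps+(np.asarray(p1)-ps)*f; Mt=Ms@R.from_rotvec(rv*f).as_matrix()
        sh=np.round(M.T@(pt-p)/0.4,dec); tn=np.round(R.from_matrix(M.T@Mt).as_rotvec()/np.pi,dec)
        p=p+M@sh*0.4; M=M@R.from_rotvec(tn*np.pi).as_matrix(); rows.append(list(sh+0.)+list(tn+0.)+[claw])
        if np.linalg.norm(tn)*180>7.16 or np.linalg.norm(sh)*400>41.7: print("ROW TOO FAST",i,np.linalg.norm(tn)*180,np.linalg.norm(sh)*400)
    if show:
        for k in range(0,n,8): print("["+", ".join(", ".join(f"{v:g}" for v in q) for q in rows[k:k+8])+"]")
    return p,M
E
python3 - <<'E'
from h import *
print(Rtool(195).round(3))
p,M=plan([0.50,0.19,0.21],Rtool(195),16,0); print(p)
E
```

```text
[[-0.966 -0.259  0.   ]
 [-0.259  0.966  0.   ]
 [ 0.     0.    -1.   ]]
[-0.063, -0.035, 0.003, 0, 0, -0.012, 0, -0.061, -0.037, 0.004, 0, 0, -0.013, 0, -0.06, -0.039, 0.003, 0, 0, -0.012, 0, -0.059, -0.042, 0.003, 0, 0, -0.012, 0, -0.056, -0.044, 0.004, 0, 0, -0.013, 0, -0.055, -0.046, 0.003, 0, 0, -0.012, 0, -0.053, -0.049, 0.003, 0, 0, -0.012, 0, -0.052, -0.05, 0.004, 0, 0, -0.012, 0]
[-0.049, -0.052, 0.003, 0, 0, -0.013, 0, -0.047, -0.054, 0.003, 0, 0, -0.012, 0, -0.045, -0.056, 0.004, 0, 0, -0.012, 0, -0.043, -0.058, 0.003, 0, 0, -0.013, 0, -0.041, -0.059, 0.003, 0, 0, -0.012, 0, -0.038, -0.061, 0.004, 0, 0, -0.012, 0, -0.036, -0.062, 0.003, 0, 0, -0.013, 0, -0.034, -0.063, 0.003, 0, 0, -0.012, 0]
[0.50007689 0.1901274  0.21012875]
```

jog_arm --steps '[-0.063,-0.035,0.003,0,0,-0.012,0,-0.061,-0.037,0.004,0,0,-0.013,0,-0.06,-0.039,0.003,0,0,-0.012,0,-0.059,-0.042,0.003,0,0,-0.012,0,-0.056,-0.044,0.004,0,0,-0.013,0,-0.055,-0.046,0.003,0,0,-0.012,0,-0.053,-0.049,0.003,0,0,-0.012,0,-0.052,-0.05,0.004,0,0,-0.012,0]'

```text
time: 1.52
tool_pos: [0.3512, 0.3632, 0.2207]
orientation: [0.023, 1.0, 0.0, 0.0]
force: [1.0, -0.4, -0.0]
width: 0.0853
```

jog_arm --steps '[-0.049,-0.052,0.003,0,0,-0.013,0,-0.047,-0.054,0.003,0,0,-0.012,0,-0.045,-0.056,0.004,0,0,-0.012,0,-0.043,-0.058,0.003,0,0,-0.013,0,-0.041,-0.059,0.003,0,0,-0.012,0,-0.038,-0.061,0.004,0,0,-0.012,0,-0.036,-0.062,0.003,0,0,-0.013,0,-0.034,-0.063,0.003,0,0,-0.012,0]'

```text
time: 2.18
tool_pos: [0.5009, 0.1889, 0.2102]
orientation: [-0.132, 0.991, 0.0, 0.0]
force: [1.0, 0.3, -0.0]
width: 0.0853
```

jog_arm --steps '[0,0,0,0,0,0,0,0,0,0,0,0,0,0]'

```text
time: 2.35
tool_pos: [0.5007, 0.1892, 0.2099]
orientation: [-0.129, 0.992, 0.0, -0.0]
force: [-0.9, 0.1, -0.4]
width: 0.0853
```

```bash
cat > snap.py <<'E'
import sys
from h import *
n,o=sys.argv[1],sys.argv[2]
print(n, [np.round(v,4).tolist() for k,v in r.sense().items() if k in("time","joints","tool_pos","orientation","force","width")])
KT=cal(n); im=r.snapshot(n)[:,:,::-1]; np.savez(f"/tmp/{o}.npz",im=im,K=KT[0],T=KT[1]); 
if len(sys.argv)>3:
    x0,y0,x1,y1,f=map(int,sys.argv[3:8]); im=cv2.resize(im[y0:y1,x0:x1],None,fx=f,fy=f,interpolation=2)
cv2.imwrite(f"pics/{o}.png",im)
E
python3 snap.py wrist c_wrist
python3 - <<'E'
from h import *
for nm in ["tube","mouth_ring","plug_front","capped_a","rack"]:
    for d in r.silhouettes(nm,"wrist")[:2]:
        print(nm,round(d["conf"],2),np.round(np.array(d["rect"])*[640,480,640,480],1))
E
```

```text
wrist [2.35, [0.3396, 0.2724, 1.689, 0.0004, 1.1805, -1.4904], [0.5007, 0.1892, 0.2099], [-0.1292, 0.9916, 0.0001, -0.0002], [-0.8651, 0.1022, -0.4404], 0.0853]
tube 0.65 [319.7 212.2  51.  156.9]
mouth_ring 0.89 [320.2 145.3  46.   19.6]
mouth_ring 0.39 [324.5 221.5 349.8 127.9]
plug_front 0.53 [320.8 134.6  14.9   2.4]
capped_a 0.96 [423.6 212.9  46.7 166.7]
capped_a 0.74 [222.1 216.2  57.8 166.2]
rack 0.81 [325.2 220.4 350.7 126.5]
```

View pics/c_wrist.png

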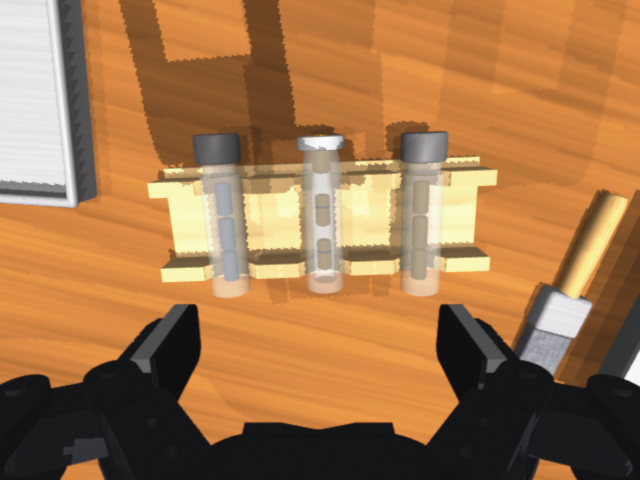

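The wrist picture shows the uncapped tube in the middle: ring at (320,143), closed end near (325,287), boards at rows ~180 and ~265. The capped tubes lie to either side.

```bash
python3 - <<'E'
from h import *
W=cal("wrist")
for nm,uv,z in [("ringtop edge",(320.5,136),.054),("ring back top",(320.5,149),.054),("end top",(325,291),.04),("ring L",(298,143),.036),("ring R",(343,143),.036),("body L",(306,240),.036),("body R",(340,240),.036),
  ("nearboard R end front",(497,178),.036),("far board R end",(489,257),.036),("near L",(148,190),.036),("far L",(162,274),.036)]:
    print(nm,plane(W,uv,z).round(4))
# triangulate ring centre & ends with scene & side
S=cal("scene");D=cal("side")
rw=plane(W,(320.5,142.5),.054)
s=np.array((505,147))/[3.5,3.3]+[190,140]; d=np.array((146,156))/[3,2.7]+[200,170]
print(tri([ray(S,s),ray(D,d),ray(W,(320.5,136))]))
# model rack fit: predicted pixel of guesses
a=np.deg2rad(15)
E
python3 snap.py wrist c2 140 110 500 310 2
```

```text
ringtop edge [0.4388 0.1756 0.054 ]
ring back top [0.4477 0.178  0.054 ]
end top [0.5607 0.2125 0.04  ]
ring L [0.4488 0.1605 0.036 ]
ring R [0.4398 0.194  0.036 ]
body L [0.5226 0.1859 0.036 ]
body R [0.5153 0.213  0.036 ]
nearboard R end front [0.4342 0.3188 0.036 ]
far board R end [0.4973 0.3373 0.036 ]
near L [0.515  0.0541 0.036 ]
far L [0.583  0.0759 0.036 ]
(array([0.44269871, 0.1753617 , 0.03613139]), [np.float64(0.0011379225094001425), np.float64(0.0026652749086519107), np.float64(0.0034635882866539515)])
wrist [2.65, [0.3435, 0.2711, 1.6898, 0.0002, 1.1804, -1.4909], [0.4995, 0.1909, 0.2103], [-0.1314, 0.9913, 0.0001, 0.0001], [-0.3184, -0.3764, -0.0923], 0.0851]
```

View pics/c2.png

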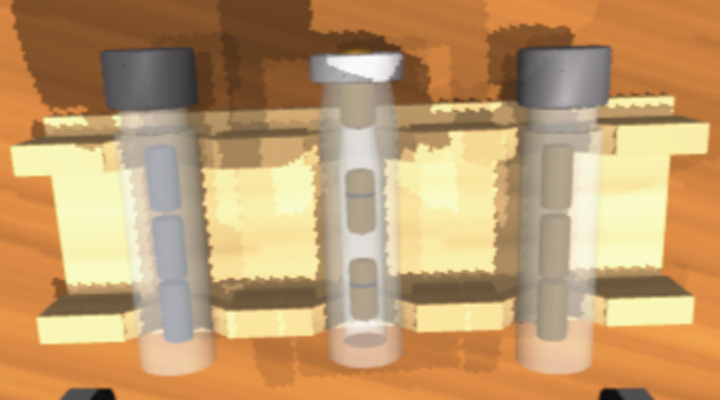

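Run:
```python
from h import *
yaw=196.7; M1=Rtool(yaw,-25); z=M1[:,2]; G=np.array([0.513,0.198,0.036]); T=G+0.019*z
print(M1.round(3),T)
ss=[r.sense() for _ in range(3)]; print([np.round(s["tool_pos"],4) for s in ss])
p,M=plan(T-0.11*z,M1,8,0.35); print(p)
p,M=plan(T,M1,8,0.35,p,M); print(p)
```

```text
[[-0.868 -0.287 -0.405]
 [-0.26   0.958 -0.121]
 [ 0.423  0.    -0.906]] [0.50530893 0.19569257 0.01878015]
[array([0.4996, 0.1909, 0.2103]), array([0.4996, 0.1909, 0.2103]), array([0.4996, 0.1909, 0.2103])]
[-0.017, 0.001, 0.029, 0, 0.017, -0.001, 0.35, -0.018, 0.002, 0.027, 0, 0.018, -0.001, 0.35, -0.019, 0.001, 0.027, 0.001, 0.017, -0.001, 0.35, -0.022, 0.001, 0.026, 0, 0.017, -0.001, 0.35, -0.022, 0.002, 0.024, 0, 0.018, -0.001, 0.35, -0.024, 0.001, 0.023, 0.001, 0.017, -0.002, 0.35, -0.025, 0.001, 0.022, 0, 0.018, -0.001, 0.35, -0.026, 0.001, 0.021, 0, 0.017, -0.001, 0.35]
[0.54974372 0.20913336 0.1183111 ]
[0, 0, 0.034, 0, 0, 0, 0.35, 0, 0, 0.035, 0, 0, 0, 0.35, 0, 0, 0.034, 0, 0, 0, 0.35, 0, 0, 0.034, 0, 0, 0, 0.35, 0, 0, 0.035, 0, 0, 0, 0.35, 0, 0, 0.034, 0, 0, 0, 0.35, 0, 0, 0.034, 0, 0, 0, 0.35, 0, 0, 0.035, 0, 0, 0, 0.35]
[0.50520046 0.19576978 0.01862503]
```

jog_arm --steps '[-0.017,0.001,0.029,0,0.017,-0.001,0.35,-0.018,0.002,0.027,0,0.018,-0.001,0.35,-0.019,0.001,0.027,0.001,0.017,-0.001,0.35,-0.022,0.001,0.026,0,0.017,-0.001,0.35,-0.022,0.002,0.024,0,0.018,-0.001,0.35,-0.024,0.001,0.023,0.001,0.017,-0.002,0.35,-0.025,0.001,0.022,0,0.018,-0.001,0.35,-0.026,0.001,0.021,0,0.017,-0.001,0.35]'

```text
time: 3.37
tool_pos: [0.5506, 0.2091, 0.1177]
orientation: [-0.142, 0.966, -0.031, -0.215]
force: [-0.4, 0.8, 0.5]
width: 0.0555
```

jog_arm --steps '[0,0,0,0,0,0,0.35]'

```text
time: 3.45
tool_pos: [0.5509, 0.2091, 0.1138]
orientation: [-0.142, 0.965, -0.032, -0.217]
force: [-0.1, 0.8, -1.4]
width: 0.0557
```

```bash
python3 snap.py wrist d_wrist;python3 snap.py side d_side 160 120 400 300 3
```

```text
wrist [3.45, [0.3335, 0.6583, 1.3703, 0.0179, 1.5546, -1.5332], [0.5509, 0.2091, 0.1138], [-0.1417, 0.9653, -0.0318, -0.2169], [-0.1038, 0.7925, -1.4317], 0.0557]
side [3.5, [0.3334, 0.6546, 1.3719, 0.018, 1.5549, -1.5331], [0.5501, 0.2088, 0.1156], [-0.1417, 0.9655, -0.0317, -0.216], [-0.3127, 0.0551, -0.714], 0.0553]
```

View pics/d_wrist.png

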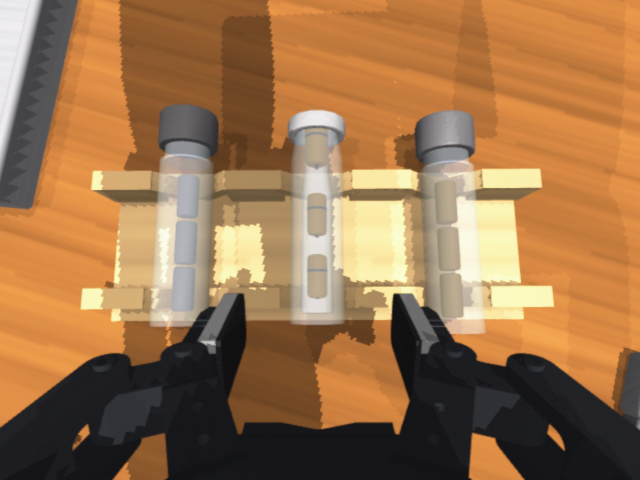

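View pics/d_side.png

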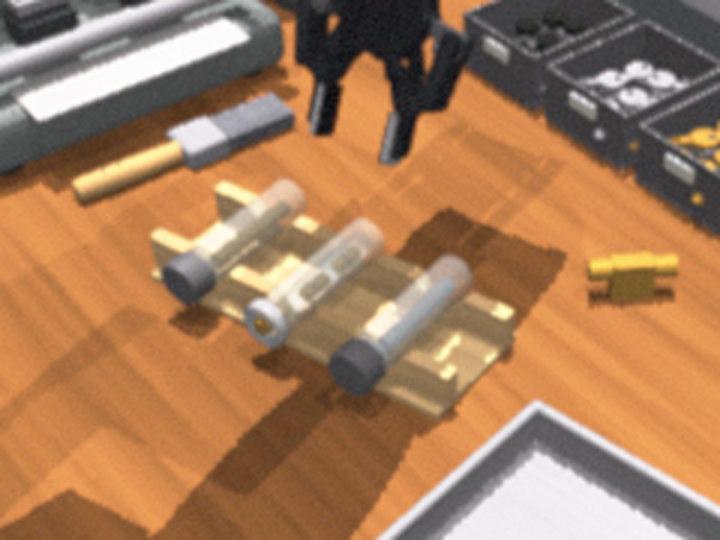

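The tube axis is now vertical in the wrist image at column ≈317 (ring 316,126; closed end 317,320), and the fingers straddle it. I'll check height from the two wrist positions.

Run:
```python
from h import *
c=np.load("/tmp/c_wrist.npz");c=(c["K"],c["T"]);d=np.load("/tmp/d_wrist.npz");d=(d["K"],d["T"])
S=cal("scene");D=cal("side")
print(tri([ray(c,(320.5,149.5)),ray(d,(316.5,142))]), "ring back top edge")
print(tri([ray(c,(323,213)),ray(d,(316.5,215))]), "mid plug middle (rot sym)")
print(tri([ray(c,(221.5,158)),ray(d,(188,147))]), "capped cap lower edge")
for uv in [(289,128),(345,128),(316.5,113),(317,322),(293,240),(342,240)]: print(uv,plane(d,uv,.036).round(4))
for uv in [(92,180),(152,180),(541,180),(82,298),(553,296)]: print("b",uv,plane(d,uv,.036).round(4))
```

```text
(array([0.45033249, 0.17709835, 0.03040161]), [np.float64(5.5084798712387464e-05), np.float64(5.508479871238358e-05)]) ring back top edge
(array([0.4976264 , 0.1914706 , 0.03796746]), [np.float64(0.00013262409480024892), np.float64(0.00013262409480034487)]) mid plug middle (rot sym)
(array([0.47707751, 0.10211911, 0.03272269]), [np.float64(0.0014806666421217781), np.float64(0.0014806666421218276)]) capped cap lower edge
(289, 128) [0.4486 0.1587 0.036 ]
(345, 128) [0.4386 0.1923 0.036 ]
(316.5, 113) [0.4341 0.1723 0.036 ]
(317, 322) [0.5579 0.2097 0.036 ]
(293, 240) [0.5159 0.1821 0.036 ]
(342, 240) [0.5076 0.2102 0.036 ]
b (92, 180) [0.5156 0.0529 0.036 ]
b (152, 180) [0.5051 0.0882 0.036 ]
b (541, 180) [0.4367 0.317  0.036 ]
b (82, 298) [0.5841 0.0741 0.036 ]
b (553, 296) [0.5041 0.3378 0.036 ]
```

Run:
```python
from h import *
yaw=196.7; M1=Rtool(yaw,-25); z=M1[:,2]; G=np.array([0.514,0.1972,0.036]); T=G+0.019*z
print(T,r.sense()["tool_pos"])
p,M=plan(T,M1,8,0.35); print(p)
```

```text
[0.50630893 0.19489257 0.01878015] [0.54990448 0.20863522 0.11730357]
[0, 0, 0.034, 0, 0, 0, 0.35, 0, 0, 0.034, 0, 0, 0, 0.35, 0, -0.001, 0.034, 0, 0, 0, 0.35, 0, 0, 0.034, 0, 0, 0, 0.35, -0.001, 0, 0.034, 0, 0, 0, 0.35, 0, 0, 0.034, 0, 0, 0, 0.35, 0, 0, 0.034, 0, 0, 0, 0.35, 0, -0.001, 0.034, 0, -0.001, 0, 0.35]
[0.50627669 0.19472876 0.0186047 ]
```

jog_arm --steps '[0,0,0.034,0,0,0,0.35,0,0,0.034,0,0,0,0.35,0,-0.001,0.034,0,0,0,0.35,0,0,0.034,0,0,0,0.35,-0.001,0,0.034,0,0,0,0.35,0,0,0.034,0,0,0,0.35,0,0,0.034,0,0,0,0.35,0,-0.001,0.034,0,0,0,0.35]'

```text
time: 4.22
tool_pos: [0.5063, 0.1947, 0.021]
orientation: [-0.142, 0.966, -0.031, -0.213]
force: [-0.6, 1.0, 0.1]
width: 0.0557
```

jog_arm --steps '[0,0,0,0,0,0,0.35]'

```text
time: 4.3
tool_pos: [0.5042, 0.1939, 0.0196]
orientation: [-0.142, 0.966, -0.032, -0.215]
force: [-0.4, 0.3, -0.5]
width: 0.0555
```

```bash
python3 snap.py wrist e_wrist
```

```text
wrist [4.3, [0.3348, 0.686, 1.5934, 0.0193, 1.3008, -1.5365], [0.5042, 0.1939, 0.0196], [-0.1416, 0.9657, -0.0315, -0.2154], [-0.4302, 0.3279, -0.5198], 0.0555]
```

View pics/e_wrist.png

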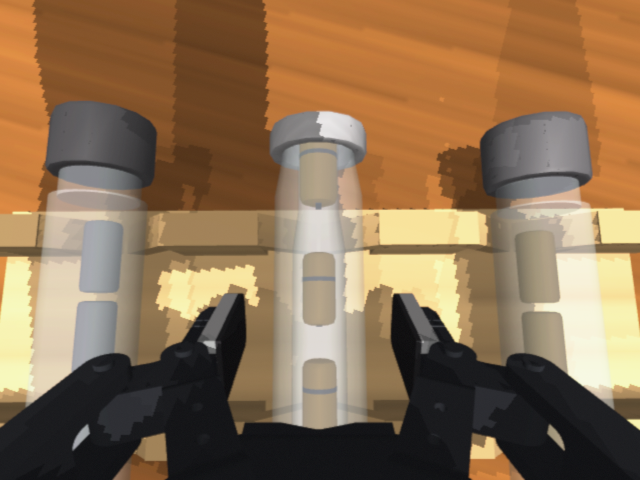

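The tube is centred between the fingers (columns 272–366 between pads at 243 and 395). Closing now.

jog_arm --steps '[0,0,0,0,0,0,0.8,0,0,0,0,0,0,0.8,0,0,0,0,0,0,0.8,0,0,0,0,0,0,0.8,0,0,0,0,0,0,0.8]' --grip_force 100

```text
time: 4.77
tool_pos: [0.5078, 0.1952, 0.0213]
orientation: [-0.142, 0.966, -0.031, -0.213]
force: [-0.2, 1.4, 7.5]
width: 0.0298
```

```bash
python3 snap.py wrist f_wrist
```

```text
wrist [4.7667, [0.3346, 0.6859, 1.5856, 0.02, 1.3035, -1.5367], [0.5078, 0.1952, 0.0213], [-0.1416, 0.9663, -0.0307, -0.213], [-0.2177, 1.4116, 7.5473], 0.0298]
```

View pics/f_wrist.png

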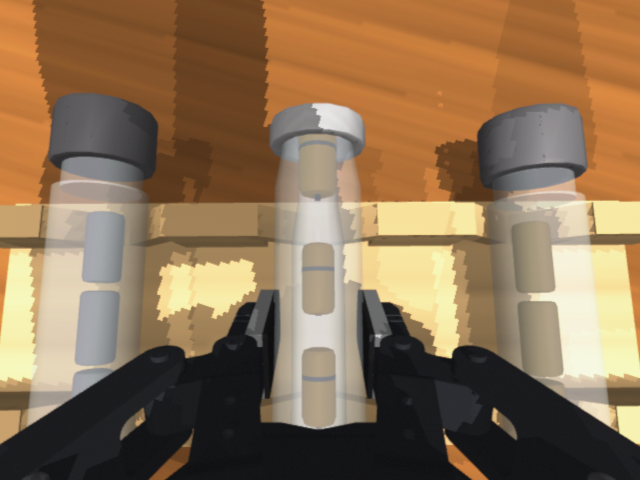

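Run:
```python
from h import *
s=r.sense(); p,M=plan(s["tool_pos"]+[0,0,0.13],R.from_quat(s["orientation"]).as_matrix(),8,0.8); print(p)
```

```text
[0.017, 0, -0.037, 0, 0, 0, 0.8, 0.017, 0, -0.037, 0, 0, 0, 0.8, 0.017, 0, -0.037, 0, 0, 0, 0.8, 0.017, 0, -0.036, 0, 0, 0, 0.8, 0.017, 0, -0.037, 0, 0, 0, 0.8, 0.017, 0, -0.037, 0, 0, 0, 0.8, 0.018, 0, -0.037, 0, 0, 0, 0.8, 0.017, 0, -0.037, 0, 0, 0, 0.8]
[0.50767355 0.195035   0.1514531 ]
```

jog_arm --steps '[0.017,0,-0.037,0,0,0,0.8,0.017,0,-0.037,0,0,0,0.8,0.017,0,-0.037,0,0,0,0.8,0.017,0,-0.036,0,0,0,0.8,0.017,0,-0.037,0,0,0,0.8,0.017,0,-0.037,0,0,0,0.8,0.018,0,-0.037,0,0,0,0.8,0.017,0,-0.037,0,0,0,0.8]'

```text
time: 5.48
tool_pos: [0.5073, 0.1946, 0.1505]
orientation: [-0.141, 0.966, -0.031, -0.214]
force: [0.3, -0.1, -2.2]
width: 0.0301
```

```bash
python3 snap.py wrist g_wrist; python3 snap.py side g_side 160 80 400 280 3
```

```text
wrist [5.4833, [0.3342, 0.5561, 1.4638, 0.0185, 1.5565, -1.5317], [0.5073, 0.1946, 0.1505], [-0.1415, 0.9661, -0.0312, -0.2136], [0.2804, -0.1497, -2.1905], 0.0301]
side [5.5333, [0.3343, 0.5529, 1.4594, 0.0185, 1.5589, -1.5317], [0.5086, 0.1951, 0.1536], [-0.1416, 0.9667, -0.0307, -0.2111], [1.9396, -0.6554, -0.267], 0.0297]
```

View pics/g_wrist.png

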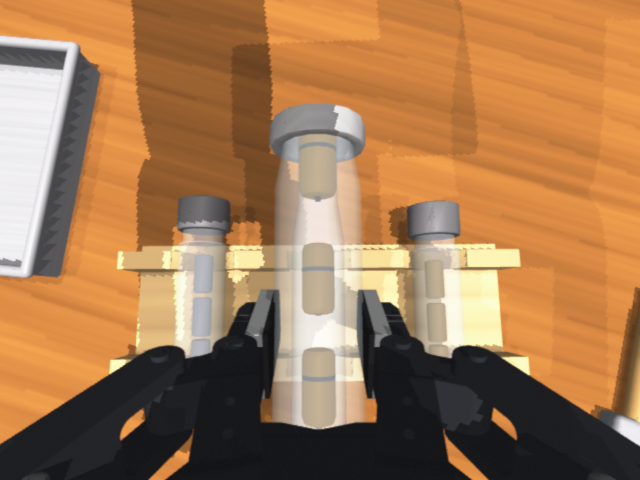

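View pics/g_side.png

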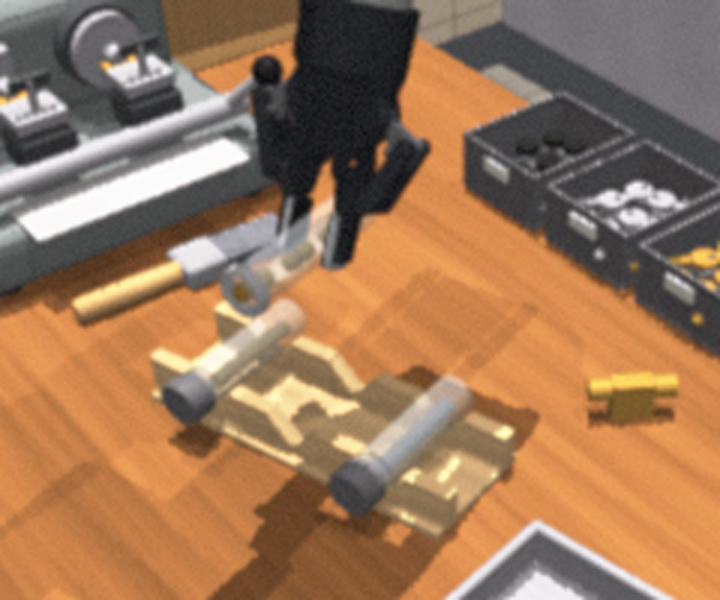

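```bash
cat >> h.py <<'E'
ALPHA=25.
m_tool=np.array([0.071,-0.001,0.0163])     # mouth in tool frame
def axis_tool(): return np.array([np.cos(np.deg2rad(ALPHA)),0,np.sin(np.deg2rad(ALPHA))])
C=np.array([0.556,-0.068,0.034])
def knockpose(theta=60,yaw=185,rho=0.0135,back=0.0,C=C,m=None):
    M=Rtool(yaw,theta-ALPHA); d=M@axis_tool(); y=M[:,1]; u=np.cross(d,y)
    if u[2]>0: u=-u
    mouth=C-rho*u-0.004*d-back*d
    return mouth-M@(m_tool if m is None else m),M,d,mouth
E
python3 - <<'E'
from h import *
T,M1,d,mo=knockpose(back=0.06); print(T,d,mo)
p,M=plan(T,M1,16,0.8); print(p)
E
```

```text
[ 0.62476898 -0.06097967  0.15025173] [-0.49809735 -0.04357787 -0.8660254 ] [ 0.57623138 -0.06622998  0.09617563]
[-0.005, -0.044, -0.002, 0, -0.021, 0.004, 0.8, -0.007, -0.043, -0.002, 0.001, -0.02, 0.004, 0.8, -0.006, -0.043, -0.001, 0, -0.021, 0.005, 0.8, -0.008, -0.044, -0.001, 0.001, -0.021, 0.004, 0.8, -0.008, -0.043, 0, 0, -0.02, 0.004, 0.8, -0.009, -0.043, 0, 0, -0.021, 0.004, 0.8, -0.009, -0.043, 0.001, 0.001, -0.02, 0.005, 0.8, -0.01, -0.043, 0.002, 0, -0.021, 0.004, 0.8]
[-0.01, -0.042, 0.002, 0.001, -0.021, 0.004, 0.8, -0.01, -0.043, 0.003, 0, -0.02, 0.004, 0.8, -0.011, -0.042, 0.004, 0, -0.021, 0.004, 0.8, -0.011, -0.042, 0.005, 0.001, -0.021, 0.005, 0.8, -0.012, -0.043, 0.005, 0, -0.02, 0.004, 0.8, -0.011, -0.041, 0.006, 0, -0.021, 0.004, 0.8, -0.012, -0.042, 0.007, 0.001, -0.02, 0.004, 0.8, -0.012, -0.042, 0.008, 0, -0.021, 0.004, 0.8]
[ 0.62485121 -0.0610409   0.15021414]
```

jog_arm --steps '[-0.005,-0.044,-0.002,0,-0.021,0.004,0.8,-0.007,-0.043,-0.002,0.001,-0.02,0.004,0.8,-0.006,-0.043,-0.001,0,-0.021,0.005,0.8,-0.008,-0.044,-0.001,0.001,-0.021,0.004,0.8,-0.008,-0.043,0,0,-0.02,0.004,0.8,-0.009,-0.043,0,0,-0.021,0.004,0.8,-0.009,-0.043,0.001,0.001,-0.02,0.005,0.8,-0.01,-0.043,0.002,0,-0.021,0.004,0.8]'

```text
time: 6.25
tool_pos: [0.565, 0.0656, 0.1476]
orientation: [-0.094, 0.995, -0.01, 0.044]
force: [-0.6, -0.1, -0.9]
width: 0.0301
```

jog_arm --steps '[-0.01,-0.042,0.002,0.001,-0.021,0.004,0.8,-0.01,-0.043,0.003,0,-0.02,0.004,0.8,-0.011,-0.042,0.004,0,-0.021,0.004,0.8,-0.011,-0.042,0.005,0.001,-0.021,0.005,0.8,-0.012,-0.043,0.005,0,-0.02,0.004,0.8,-0.011,-0.041,0.006,0,-0.021,0.004,0.8,-0.012,-0.042,0.007,0.001,-0.02,0.004,0.8,-0.012,-0.042,0.008,0,-0.021,0.004,0.8]'

```text
time: 6.92
tool_pos: [0.6201, -0.0573, 0.1461]
orientation: [-0.045, 0.956, 0.013, 0.289]
force: [0.1, 1.8, -1.9]
width: 0.0303
```

jog_arm --steps '[0,0,0,0,0,0,0.8,0,0,0,0,0,0,0.8]'

```text
time: 7.08
tool_pos: [0.62, -0.0563, 0.1458]
orientation: [-0.044, 0.957, 0.014, 0.287]
force: [0.3, 0.1, -2.9]
width: 0.0298
```

```bash
python3 snap.py wrist i_wrist; python3 snap.py side i_side 240 120 480 320 3; python3 snap.py scene i_scene 180 120 420 320 3
```

```text
wrist [7.0833, [-0.1874, 0.2725, 2.0342, 0.5239, 0.3104, -2.3092], [0.62, -0.0563, 0.1458], [-0.0443, 0.9569, 0.0137, 0.2867], [0.314, 0.1486, -2.9136], 0.0298]
side [7.1333, [-0.1863, 0.2722, 2.033, 0.5234, 0.3105, -2.3092], [0.6206, -0.0558, 0.1465], [-0.0452, 0.9567, 0.0136, 0.2873], [-0.0423, -0.3664, -1.9183], 0.0297]
scene [7.1833, [-0.1856, 0.2719, 2.0323, 0.5237, 0.3102, -2.3098], [0.6211, -0.0555, 0.1471], [-0.0456, 0.9565, 0.0135, 0.2879], [0.5744, -0.5093, -2.248], 0.0294]
```

View pics/i_wrist.png

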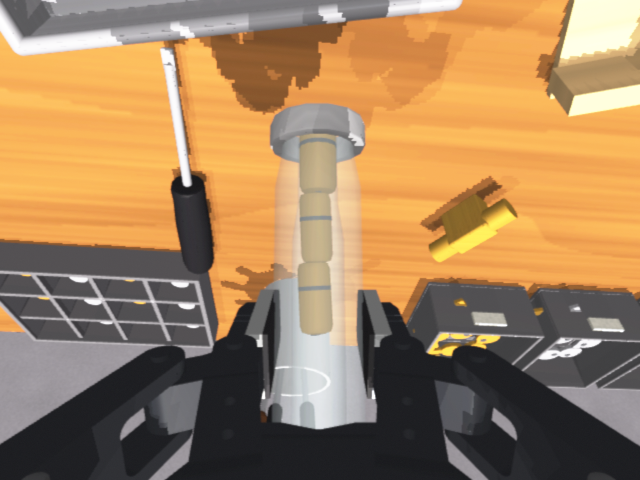

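View pics/i_side.png

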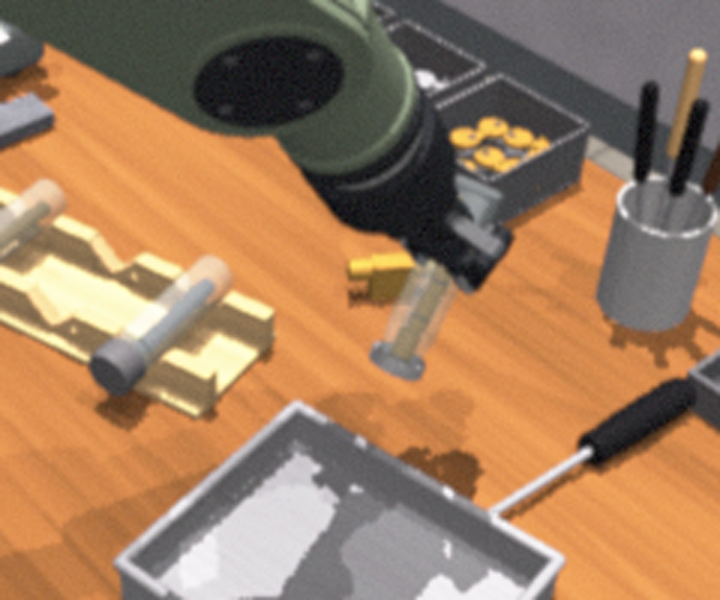

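View pics/i_scene.png

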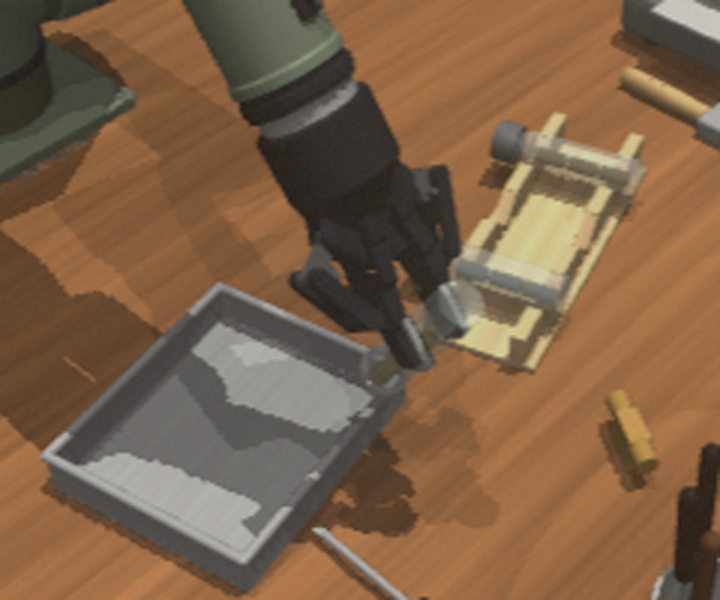

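```bash
cat > kin.py <<'E'
import numpy as np
from scipy.optimize import least_squares
from scipy.spatial.transform import Rotation as R
def Ry(a): return R.from_euler('y',a).as_matrix()
def Rz(a): return R.from_euler('z',a).as_matrix()
def fk(q,P):
    a1,d1,e2,L2,e3,L3,Lt,c6,o1=P
    M=Rz(q[0]+o1); p=M@[a1,0,d1]
    M=M@Ry(q[1]); p=p+M@[e2,0,L2]
    M=M@Ry(q[2]); p=p+M@[e3,0,L3]
    M=M@Rz(q[3])@Ry(q[4])@Rz(q[5]+c6); p=p+M@[0,0,Lt]
    return p,M
D=[([1.1940,.3203,1.56567,0,1.2574,-.02],[.20067,.53834,.23048],[.17744,.98413,-.00088,-.00015]),
([0.3396,0.2724,1.689,0.0004,1.1805,-1.4904],[0.5007,0.1892,0.2099],[-0.1292,0.9916,0.0001,-0.0002]),
([0.3435,0.2711,1.6898,0.0002,1.1804,-1.4909],[0.4995,0.1909,0.2103],[-0.1314,0.9913,0.0001,0.0001]),
([0.3335,0.6583,1.3703,0.0179,1.5546,-1.5332],[0.5509,0.2091,0.1138],[-0.1417,0.9653,-0.0318,-0.2169]),
([0.3334,0.6546,1.3719,0.018,1.5549,-1.5331],[0.5501,0.2088,0.1156],[-0.1417,0.9655,-0.0317,-0.216]),
([0.3348,0.686,1.5934,0.0193,1.3008,-1.5365],[0.5042,0.1939,0.0196],[-0.1416,0.9657,-0.0315,-0.2154]),
([0.3346,0.6859,1.5856,0.02,1.3035,-1.5367],[0.5078,0.1952,0.0213],[-0.1416,0.9663,-0.0307,-0.213]),
([0.3342,0.5561,1.4638,0.0185,1.5565,-1.5317],[0.5073,0.1946,0.1505],[-0.1415,0.9661,-0.0312,-0.2136]),
([0.3343,0.5529,1.4594,0.0185,1.5589,-1.5317],[0.5086,0.1951,0.1536],[-0.1416,0.9667,-0.0307,-0.2111]),
([-0.1874,0.2725,2.0342,0.5239,0.3104,-2.3092],[0.62,-0.0563,0.1458],[-0.0443,0.9569,0.0137,0.2867]),
([-0.1863,0.2722,2.033,0.5234,0.3105,-2.3092],[0.6206,-0.0558,0.1465],[-0.0452,0.9567,0.0136,0.2873]),
([-0.1856,0.2719,2.0323,0.5237,0.3102,-2.3098],[0.6211,-0.0555,0.1471],[-0.0456,0.9565,0.0135,0.2879])]
def res(P,pr=True):
    o=[]
    for q,p,o4 in D:
        pp,M=fk(q,P); o+=list((pp-p)/0.001); o+=list(R.from_matrix(M.T@R.from_quat(o4).as_matrix()).as_rotvec()/0.003)
    return np.array(o+list((np.array(P)[[0,2,4]])/0.05))
def fit():
    best=None
    for c6 in [0,np.pi/2,np.pi,-np.pi/2]:
        s=least_squares(res,[0,.2,0,.4,0,.4,.3,c6,0.])
        if best is None or s.cost<best.cost: best=s
    return best
LO=np.array([-3.11,-.84,.21,-1.34,.05,-2.56]);HI=np.array([3.11,2.01,2.61,4.49,2.63,2.56])
def ik(p,M,P,q0):
    def f(q):
        pp,MM=fk(q,P); return np.r_[(pp-p)*10,R.from_matrix(MM.T@M).as_rotvec()]
    s=least_squares(f,np.clip(q0,LO+1e-3,HI-1e-3),bounds=(LO,HI)); return s.x,np.linalg.norm(s.fun)
E
python3 - <<'E'
from kin import *
b=fit(); print(b.cost,b.x.round(4)); print(np.abs(b.fun).round(1).reshape(-1,3)[:24])
np.save("/tmp/P.npy",b.x)
E
```

```text
46.15813573207568 [ 2.000e-04  1.395e-01 -1.000e-04  5.921e-01  2.420e-02  4.166e-01
  3.190e-01  1.588e+00  1.890e-02]
[[0.6 0.2 0. ]
 [0.  0.  0.6]
 [0.6 1.2 0. ]
 [0.  0.  0.5]
 [0.6 1.2 0. ]
 [0.  0.  0.6]
 [0.  0.4 0. ]
 [2.7 0.1 0. ]
 [0.1 0.4 0.1]
 [2.6 0.  0. ]
 [0.7 1.1 0.1]
 [2.7 0.  0. ]
 [0.5 1.1 0.1]
 [2.7 0.  0. ]
 [0.3 1.2 0.1]
 [2.6 0.  0.1]
 [0.3 1.2 0. ]
 [2.6 0.  0. ]
 [0.1 0.3 0. ]
 [3.5 0.  0.5]
 [0.  0.4 0. ]
 [3.5 0.  0.5]
 [0.  0.4 0. ]
 [3.5 0.  0.5]]
```

```bash
cat > scan.py <<'E'
from kin import *
import h
P=np.load("/tmp/P.npy"); rng=np.random.default_rng(0)
ct=np.array([0.4788,-0.119]); a=np.deg2rad(11.2); X=np.array([np.cos(a),np.sin(a)]);Y=np.array([-np.sin(a),np.cos(a)])
def jac(q):
    J=[];p0,M0=fk(q,P)
    for i in range(6):
        dq=np.array(q,float);dq[i]+=1e-5;p1,M1=fk(dq,P);J.append(np.r_[(p1-p0)/1e-5,R.from_matrix(M1@M0.T).as_rotvec()/1e-5])
    return np.array(J).T
def sols(p,M,n=10):
    out=[]
    for k in range(n):
        q0=rng.uniform(LO,HI); q0[0]=np.arctan2(p[1],p[0])+rng.normal()*.2; q0[1]=rng.uniform(0,1.2);q0[2]=rng.uniform(1,2.4)
        q,e=ik(p,M,P,q0)
        if e<2e-3 and not any(np.abs(q-o).max()<.05 for o in out): out.append(q)
    return out
if __name__=="__main__":
    for name,c,yaw in [("left+20",ct+100*1e-3*Y+.02*X,281),("left0",ct+.1*Y-.02*X,281),("right+20",ct-.1*Y+.02*X,101),("far",ct+.085*X+.03*Y,191),("near",ct-.085*X,11)]:
        for th in (45,60):
            Cc=np.r_[c,.034]
            T,M,d,mo=h.knockpose(theta=th,yaw=yaw,C=Cc)
            for q in sols(T,M):
                sv=np.linalg.svd(jac(q))[1][-1]
                wr=T-M[:,2]*.319
                print(name,th,q.round(2),"minsv",sv.round(3),"wristz",wr.round(2))
E
python3 scan.py
```

```text
left+20 45 [-0.16  0.36  1.98  0.4   0.96  2.53] minsv 0.256 wristz [ 0.49 -0.07  0.39]
left+20 60 [-0.32  0.45  1.92  0.58  1.17  2.29] minsv 0.265 wristz [ 0.51 -0.16  0.36]
left0 45 [-0.19  0.32  2.06  0.41  0.94  2.49] minsv 0.249 wristz [ 0.45 -0.08  0.39]
left0 60 [-0.36  0.4   2.    0.57  1.15  2.24] minsv 0.262 wristz [ 0.47 -0.17  0.36]
right+20 45 [-0.32  0.41  1.89 -0.47  0.73 -0.18] minsv 0.218 wristz [ 0.51 -0.16  0.39]
right+20 60 [-0.16  0.41  2.   -0.92  0.75  0.35] minsv 0.182 wristz [ 0.49 -0.07  0.36]
far 45 [-0.18  0.38  1.94  0.25  0.5  -2.14] minsv 0.178 wristz [ 0.5  -0.08  0.39]
near 45 [-0.29  0.33  2.04 -0.17  1.1   1.19] minsv 0.273 wristz [ 0.45 -0.13  0.39]
near 60 [-0.22  0.47  1.88 -0.23  1.38  1.27] minsv 0.282 wristz [ 0.54 -0.11  0.36]
```

Run:
```python
from scan import *
from h import *
S=cal("scene");Dd=cal("side")
print("jar lid",tri([ray(S,(147,270)),ray(Dd,(387,420))])[0].round(3))
Cn=np.array([0.3946,-.1355,.034])
q0=[-.2,.4,1.9,-.2,1.3,1.2]
for th,back in [(60,0),(60,.06)]:
    T,M,d,mo=knockpose(theta=th,yaw=11.2,C=Cn,back=back); q,e=ik(T,M,P,q0); print(T.round(4),mo.round(4),q.round(3),e, "d",d.round(3),"closed end",(mo-.124*d).round(3))
W1=[0.56,-.06,.27];M1=Rtool(185,0);print(ik(W1,M1,P,[-.1,.3,1.7,0,1.2,-1.5]))
W2=[0.45,-.11,.27];M2=Rtool(11.2,0);print(ik(W2,M2,P,q0))
p,M=plan(W1,M1,8,.8)
```

```text
jar lid [ 0.365 -0.311  0.068]
[ 0.3564 -0.1441  0.0983] [ 0.4041 -0.1336  0.0442] [-0.219  0.466  1.88  -0.227  1.374  1.269] 4.808762349263232e-14 d [ 0.49   0.097 -0.866] closed end [ 0.343 -0.146  0.152]
[ 0.327  -0.1499  0.1503] [ 0.3747 -0.1394  0.0962] [-0.241  0.364  1.888 -0.236  1.461  1.231] 2.7410312219086627e-09 d [ 0.49   0.097 -0.866] closed end [ 0.314 -0.151  0.204]
(array([-1.25672432e-01,  2.79439307e-01,  1.52436323e+00,  2.69677079e-14,
        1.33779012e+00, -1.78203902e+00]), np.float64(1.8340767341093026e-12))
(array([-2.58679869e-01,  1.17656655e-01,  1.73368938e+00, -2.85824919e-16,
        1.29024662e+00,  1.11833578e+00]), np.float64(4.497437367862243e-15))
[-0.005, 0, -0.043, 0, 0.023, 0, 0.8, -0.002, 0.001, -0.042, 0, 0.024, 0.001, 0.8, 0.001, 0, -0.043, 0, 0.023, 0, 0.8, 0.004, 0, -0.043, 0, 0.023, 0, 0.8, 0.008, 0.001, -0.042, 0, 0.023, 0.001, 0.8, 0.01, 0, -0.042, 0, 0.024, 0, 0.8, 0.014, 0, -0.041, 0.001, 0.023, 0, 0.8, 0.016, 0.001, -0.039, 0, 0.023, 0.001, 0.8]
```

jog_arm --steps '[-0.005,0,-0.043,0,0.023,0,0.8,-0.002,0.001,-0.042,0,0.024,0.001,0.8,0.001,0,-0.043,0,0.023,0,0.8,0.004,0,-0.043,0,0.023,0,0.8,0.008,0.001,-0.042,0,0.023,0.001,0.8,0.01,0,-0.042,0,0.024,0,0.8,0.014,0,-0.041,0.001,0.023,0,0.8,0.016,0.001,-0.039,0,0.023,0.001,0.8]'

```text
time: 7.9
tool_pos: [0.5601, -0.0595, 0.269]
orientation: [-0.044, 0.999, -0.0, 0.006]
force: [0.3, 0.6, -1.4]
width: 0.0301
```

Run:
```python
from h import *
s=r.sense(); print(s["joints"].round(3),s["tool_pos"].round(4))
R0=R.from_quat(s["orientation"]).as_matrix(); R1=Rtool(11.2,0)
print(R.from_matrix(R0.T@R1).as_rotvec())
# 27 rows pure rz then adjust
p=s["tool_pos"];M=R0
p,M=plan([0.45,-.11,.27],R0@R.from_rotvec([0,0,np.deg2rad(172.8)]).as_matrix(),27,.8); 
print(p,np.rad2deg(R.from_matrix(M.T@R1).as_rotvec()))
```

```text
[-1.270e-01  2.740e-01  1.534e+00  1.000e-03  1.322e+00 -1.785e+00] [ 0.5601 -0.0595  0.269 ]
[1.71803328e-02 2.94387849e-03 3.03360565e+00]
[0.011, -0.004, 0, 0, 0, 0.036, 0.8, 0.01, -0.005, 0, 0, 0, 0.035, 0.8, 0.009, -0.006, -0.001, 0, 0, 0.036, 0.8, 0.009, -0.007, 0, 0, 0, 0.035, 0.8, 0.008, -0.008, 0, 0, 0, 0.036, 0.8, 0.007, -0.008, 0, 0, 0, 0.035, 0.8, 0.006, -0.01, 0, 0, 0, 0.036, 0.8, 0.005, -0.01, -0.001, 0, 0, 0.035, 0.8]
[0.003, -0.011, 0, 0, 0, 0.036, 0.8, 0.003, -0.011, 0, 0, 0, 0.036, 0.8, 0.001, -0.011, 0, 0, 0, 0.035, 0.8, 0, -0.011, 0, 0, 0, 0.036, 0.8, -0.001, -0.011, -0.001, 0, 0, 0.035, 0.8, -0.003, -0.011, 0, 0, 0, 0.036, 0.8, -0.003, -0.011, 0, 0, 0, 0.035, 0.8, -0.005, -0.01, 0, 0, 0, 0.036, 0.8]
[-0.006, -0.009, 0, 0, 0, 0.035, 0.8, -0.007, -0.009, -0.001, 0, 0, 0.036, 0.8, -0.008, -0.008, 0, 0, 0, 0.036, 0.8, -0.009, -0.007, 0, 0, 0, 0.035, 0.8, -0.009, -0.006, 0, 0, 0, 0.036, 0.8, -0.01, -0.005, 0, 0, 0, 0.035, 0.8, -0.011, -0.004, -0.001, 0, 0, 0.036, 0.8, -0.011, -0.002, 0, 0, 0, 0.035, 0.8]
[-0.011, -0.002, 0, 0, 0, 0.036, 0.8, -0.011, 0, 0, 0, 0, 0.035, 0.8, -0.011, 0.002, -0.001, 0, 0, 0.036, 0.8]
[ 0.45011987 -0.11015035  0.27019569] [ 0.15151138 -0.63977613  1.01555677]
```

jog_arm --steps '[0.011,-0.004,0,0,0,0.036,0.8,0.01,-0.005,0,0,0,0.035,0.8,0.009,-0.006,-0.001,0,0,0.036,0.8,0.009,-0.007,0,0,0,0.035,0.8,0.008,-0.008,0,0,0,0.036,0.8,0.007,-0.008,0,0,0,0.035,0.8,0.006,-0.01,0,0,0,0.036,0.8,0.005,-0.01,-0.001,0,0,0.035,0.8]'

```text
time: 8.57
tool_pos: [0.5275, -0.0744, 0.2678]
orientation: [0.394, 0.919, 0.003, 0.006]
force: [-0.3, -0.1, -2.2]
width: 0.0301
```

jog_arm --steps '[0.003,-0.011,0,0,0,0.036,0.8,0.003,-0.011,0,0,0,0.036,0.8,0.001,-0.011,0,0,0,0.035,0.8,0,-0.011,0,0,0,0.036,0.8,-0.001,-0.011,-0.001,0,0,0.035,0.8,-0.003,-0.011,0,0,0,0.036,0.8,-0.003,-0.011,0,0,0,0.035,0.8,-0.005,-0.01,0,0,0,0.036,0.8]'

```text
time: 9.23
tool_pos: [0.4948, -0.0895, 0.2679]
orientation: [0.753, 0.658, 0.005, 0.004]
force: [0.4, -0.2, -1.9]
width: 0.0295
```

jog_arm --steps '[-0.006,-0.009,0,0,0,0.035,0.8,-0.007,-0.009,-0.001,0,0,0.036,0.8,-0.008,-0.008,0,0,0,0.036,0.8,-0.009,-0.007,0,0,0,0.035,0.8,-0.009,-0.006,0,0,0,0.036,0.8,-0.01,-0.005,0,0,0,0.035,0.8,-0.011,-0.004,-0.001,0,0,0.036,0.8,-0.011,-0.002,0,0,0,0.035,0.8]'

```text
time: 9.9
tool_pos: [0.4622, -0.1047, 0.2682]
orientation: [0.963, 0.269, 0.007, 0.002]
force: [-0.5, 0.0, -1.0]
width: 0.03
```

Run:
```python
from h import *
s=r.sense(); print(s["joints"].round(3),s["tool_pos"].round(4))
Cn=np.array([0.3946,-.1355,.034])
T,M1,d,mo=knockpose(theta=60,yaw=11.2,C=Cn,back=.06)
M0=R.from_quat(s["orientation"]).as_matrix(); print(T,np.rad2deg(R.from_matrix(M0.T@M1).as_rotvec()))
p,M=plan(T,M1,10,.8); print(p)
```

```text
[-0.249  0.129  1.725  0.004  1.275  0.776] [ 0.4622 -0.1047  0.2682]
[ 0.32699144 -0.14990627  0.15025173] [  6.35876845 -35.3705518   19.28624176]
[-0.035, -0.008, 0.029, 0.004, -0.02, 0.011, 0.8, -0.034, -0.006, 0.031, 0.003, -0.019, 0.01, 0.8, -0.031, -0.006, 0.034, 0.004, -0.02, 0.011, 0.8, -0.03, -0.003, 0.035, 0.003, -0.02, 0.011, 0.8, -0.028, -0.003, 0.037, 0.004, -0.019, 0.011, 0.8, -0.025, -0.001, 0.039, 0.003, -0.02, 0.01, 0.8, -0.023, 0.001, 0.04, 0.004, -0.02, 0.011, 0.8, -0.02, 0.001, 0.041, 0.003, -0.019, 0.011, 0.8]
[-0.018, 0.003, 0.043, 0.004, -0.02, 0.01, 0.8, -0.015, 0.003, 0.044, 0.003, -0.019, 0.011, 0.8]
[ 0.3268351  -0.14983548  0.15022988]
```

jog_arm --steps '[-0.035,-0.008,0.029,0.004,-0.02,0.011,0.8,-0.034,-0.006,0.031,0.003,-0.019,0.01,0.8,-0.031,-0.006,0.034,0.004,-0.02,0.011,0.8,-0.03,-0.003,0.035,0.003,-0.02,0.011,0.8,-0.028,-0.003,0.037,0.004,-0.019,0.011,0.8,-0.025,-0.001,0.039,0.003,-0.02,0.01,0.8,-0.023,0.001,0.04,0.004,-0.02,0.011,0.8,-0.02,0.001,0.041,0.003,-0.019,0.011,0.8]'

```text
time: 10.57
tool_pos: [0.3549, -0.1415, 0.1735]
orientation: [0.962, 0.132, -0.24, 0.026]
force: [-0.2, -0.8, -2.0]
width: 0.0299
```

jog_arm --steps '[-0.018,0.003,0.043,0.004,-0.02,0.01,0.8,-0.015,0.003,0.044,0.003,-0.019,0.011,0.8,0,0,0,0,0,0,0.8,0,0,0,0,0,0,0.8]'

```text
time: 10.9
tool_pos: [0.3277, -0.1503, 0.1495]
orientation: [0.949, 0.097, -0.298, 0.03]
force: [0.8, -0.0, -2.1]
width: 0.0296
```

```bash
python3 snap.py wrist j_wrist; python3 snap.py side j_side 240 160 480 400 3
python3 - <<'E'
from h import *
for nm in ["mouth_ring","tube","tray"]:
    for d in r.recognise(nm,"side")[:2]: print(nm,round(d["conf"],2),np.round(np.array(d["rect"])*[640,480,640,480],1))
E
```

```text
wrist [10.9, [-0.2433, 0.3644, 1.8891, -0.2507, 1.4534, 1.2261], [0.3277, -0.1503, 0.1495], [0.9491, 0.0969, -0.2982, 0.03], [0.7945, -0.0079, -2.07], 0.0296]
side [10.95, [-0.2434, 0.3631, 1.888, -0.2505, 1.4536, 1.2259], [0.3282, -0.1504, 0.1501], [0.9494, 0.0968, -0.2972, 0.0303], [0.054, -0.3063, -1.754], 0.0299]
mouth_ring 0.6 [317.4 324.2  22.1  21.1]
tube 0.66 [301.2 314.2  52.   41.5]
```

View pics/j_wrist.png

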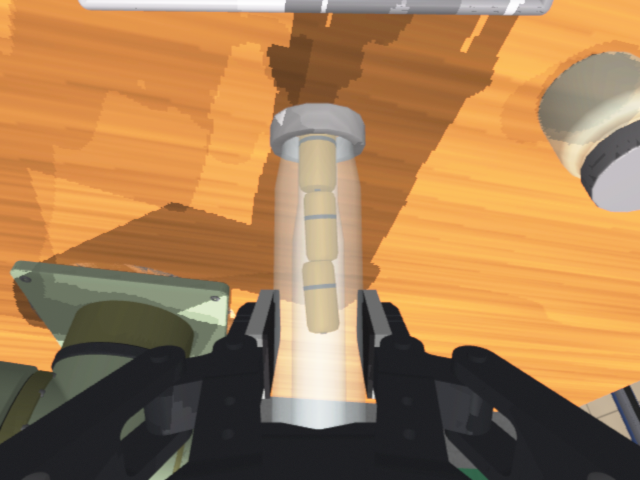

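View pics/j_side.png

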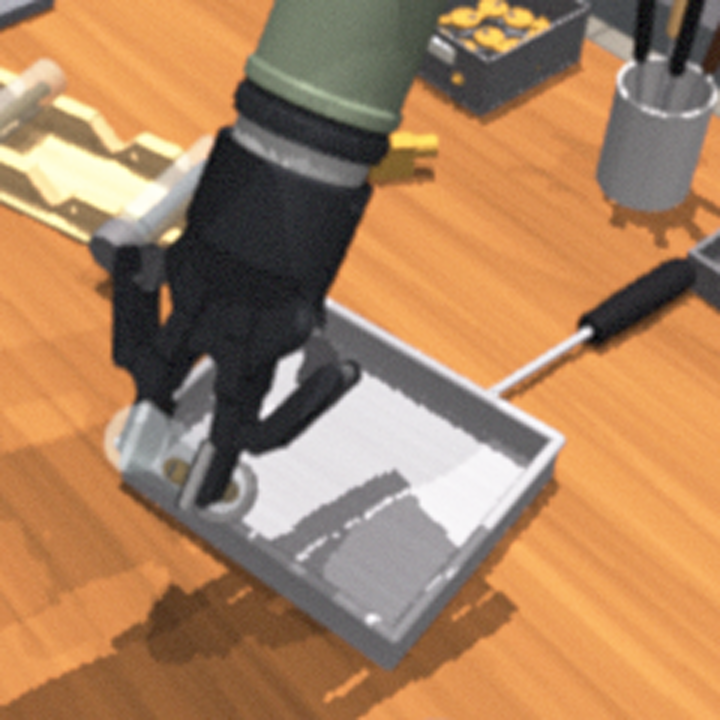

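Run:
```python
from h import *
z=np.load("/tmp/j_wrist.npz");W=(z["K"],z["T"])
im=z["im"]; print([tuple(int(v) for v in im[rr,250]) for rr in range(0,20)])
a=np.deg2rad(11.2)
for uv in [(100,4),(317,3),(500,3),(317,13),(100,10)]:
    p=plane(W,uv,.034); rel=p[:2]-np.array([.4788,-.119]); print(uv,p.round(4),"x'",(rel@[np.cos(a),np.sin(a)]).round(4))
Cn=np.array([0.3946,-.1355,.034]);print(proj(W,Cn),proj(W,Cn+[0,0,.004]),proj(W,Cn-.1*np.array([-np.sin(a),np.cos(a),0])),proj(W,Cn+.1*np.array([-np.sin(a),np.cos(a),0])))
S=cal("side"); s=r.sense(); M=R.from_quat(s["orientation"]).as_matrix(); mo=s["tool_pos"]+M@m_tool; d=M@axis_tool()
print("mouth pred side px",proj(S,mo),"ring mid",proj(S,mo-.005*d),"tray centre",mo,d)
```

```text
[(251, 249, 250), (252, 251, 252), (254, 253, 254), (254, 254, 254), (252, 251, 252), (246, 244, 245), (241, 238, 240), (236, 233, 234), (228, 225, 227), (218, 213, 216), (196, 194, 197), (164, 169, 183), (108, 147, 201), (81, 152, 230), (77, 149, 229), (75, 146, 226), (76, 147, 226), (75, 148, 227), (76, 150, 229), (74, 150, 229)]
(100, 4) [ 0.3741 -0.043   0.034 ] x' -0.088
(317, 3) [ 0.3938 -0.1369  0.034 ] x' -0.0869
(500, 3) [ 0.41  -0.216  0.034] x' -0.0864
(317, 13) [ 0.3897 -0.1378  0.034 ] x' -0.091
(100, 10) [ 0.3714 -0.0425  0.034 ] x' -0.0904
[3.14177362e+02 2.16199029e-01] [314.10687049   3.88257744] [541.45390822   1.91740042] [85.881783   -1.49262998]
mouth pred side px [315.18301261 323.14996732] ring mid [314.12700247 322.53570198] tray centre [ 0.37567571 -0.13964404  0.0967876 ] [ 0.49377363  0.10115008 -0.86368759]
```

```bash
cat >> h.py <<'E'
Cn=np.array([0.3925,-.136,.034])
E
python3 - <<'E'
from h import *
T,M1,d,mo=knockpose(theta=60,yaw=11.2,C=Cn,back=.012,rho=.013); print(T)
p,M=plan(T,M1,4,.8); print(p)
E
```

```text
[ 0.3480096  -0.14582875  0.10843251]
[0.026, 0, 0.014, 0, 0, 0, 0.8, 0.025, -0.001, 0.015, 0.001, -0.001, 0.001, 0.8, 0.026, 0, 0.014, 0, 0, 0, 0.8, 0.026, 0, 0.014, 0, 0, 0.001, 0.8]
[ 0.34811864 -0.14593808  0.10839106]
```

jog_arm --steps '[0.026,0,0.014,0,0,0,0.8,0.025,-0.001,0.015,0.001,-0.001,0.001,0.8,0.026,0,0.014,0,0,0,0.8,0.026,0,0.014,0,0,0.001,0.8,0,0,0,0,0,0,0.8]'

```text
time: 11.57
tool_pos: [0.3474, -0.1455, 0.1051]
orientation: [0.949, 0.093, -0.301, 0.029]
force: [0.2, -0.0, -1.8]
width: 0.03
```

```bash
python3 snap.py wrist k_wrist 160 0 480 240 2; python3 snap.py side k_side 270 280 370 380 6;python3 snap.py scene k_scene
```

```text
wrist [11.5667, [-0.2275, 0.4493, 1.8912, -0.242, 1.3796, 1.2648], [0.3474, -0.1455, 0.1051], [0.9485, 0.0931, -0.3014, 0.0286], [0.2111, -0.0014, -1.8058], 0.03]
side [11.6167, [-0.2278, 0.4476, 1.8911, -0.2424, 1.3817, 1.2643], [0.3469, -0.1457, 0.1061], [0.9485, 0.0931, -0.3016, 0.0287], [-0.1677, -0.7769, -1.7121], 0.03]
scene [11.6667, [-0.228, 0.4463, 1.8909, -0.2426, 1.3824, 1.2642], [0.3469, -0.1458, 0.1068], [0.9486, 0.093, -0.3012, 0.0289], [0.6602, -0.4428, -2.4222], 0.0297]
```

View pics/k_wrist.png

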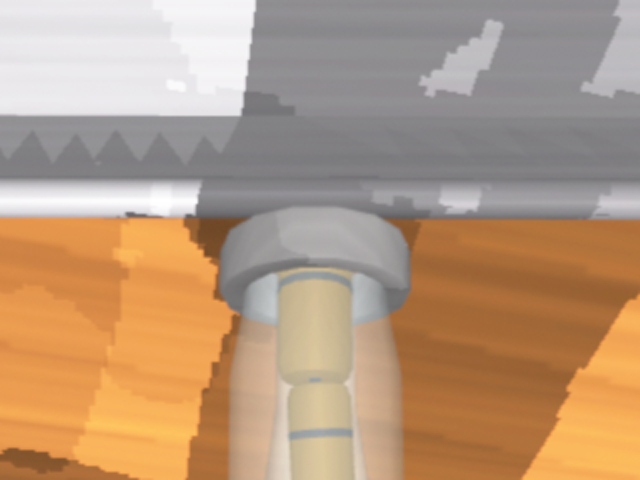

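View pics/k_side.png

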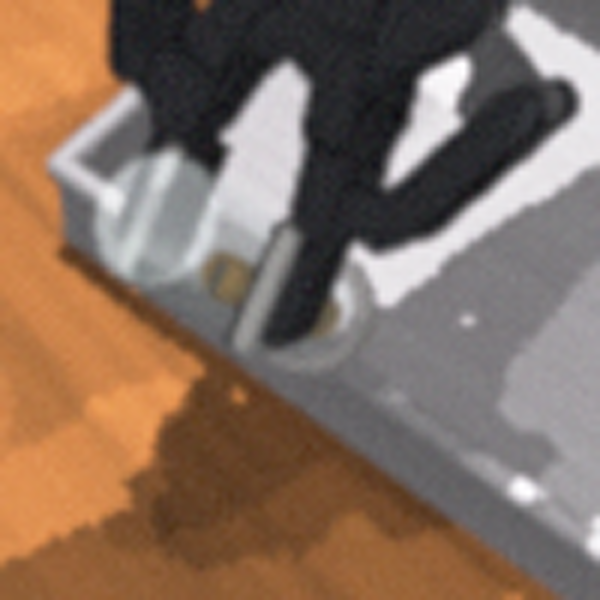

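Run:
```python
from h import *
z=np.load("/tmp/k_wrist.npz");W=(z["K"],z["T"])
c=plane(W,(317,99),.034); print("bar",c)
s=[0.3474,-0.1455,0.1051]; M=R.from_quat([0.9485,0.0931,-0.3014,0.0286]).as_matrix()
# ring model check: project ring front outline centre etc
d=M@axis_tool(); u=np.cross(d,M[:,1]); u=u if u[2]<0 else -u
mo=s+M@m_tool
print("mouth",mo,"d",d, "bar rel mouth along d",(c-mo)@d,"along u",(c-mo)@u)
for t in (0,-.010):
    cc=mo+t*d; pts=[proj(W,cc+.018*(np.cos(a)*M[:,1]+np.sin(a)*u)) for a in np.linspace(0,2*np.pi,60)]
    pts=np.array(pts); print("ring outline t",t,pts.min(0).round(1),pts.max(0).round(1))
```

```text
bar [ 0.39390102 -0.1365396   0.034     ]
mouth [ 0.3948425  -0.13500258  0.05081645] d [ 0.48654284  0.09779437 -0.86816607] bar rel mouth along d 0.01399109321303817 along u 0.009404809678549888
ring outline t 0 [265.5  96.6] [361. 140.]
ring outline t -0.01 [265.  124.8] [361.5 162.5]
```

jog_arm --steps '[0,0,0,0,0,0,0.8,0,0,0,0,0,0,0.8]'

```text
time: 11.88
tool_pos: [0.347, -0.146, 0.1078]
orientation: [0.949, 0.093, -0.3, 0.029]
force: [-0.4, 1.3, -1.8]
width: 0.0301
```

```bash
sed -i 's/^m_tool=.*/m_tool=np.array([0.0685,0.0006,0.0156])/' h.py; python3 snap.py wrist l_wrist 160 0 480 240 2
python3 - <<'E'
from h import *
z=np.load("/tmp/l_wrist.npz"); im=z["im"].astype(int)
for c in (230,390): print(c,[int(v) for v in im[80:120,c].sum(1)//3])
E
```

```text
wrist [11.8833, [-0.2284, 0.4437, 1.8906, -0.2426, 1.3824, 1.2641], [0.347, -0.146, 0.1078], [0.949, 0.0926, -0.2999, 0.0293], [-0.3618, 1.2934, -1.8302], 0.0301]
230 [128, 129, 128, 127, 123, 137, 158, 176, 191, 203, 216, 224, 231, 235, 242, 250, 252, 249, 243, 236, 229, 223, 196, 119, 123, 161, 165, 165, 166, 167, 168, 169, 169, 170, 169, 170, 169, 169, 169, 168]
390 [129, 129, 127, 124, 121, 122, 133, 142, 152, 159, 168, 178, 186, 189, 192, 198, 205, 209, 209, 198, 182, 163, 149, 125, 114, 113, 116, 116, 115, 115, 115, 117, 117, 117, 119, 120, 121, 121, 118, 117]
```

View pics/l_wrist.png

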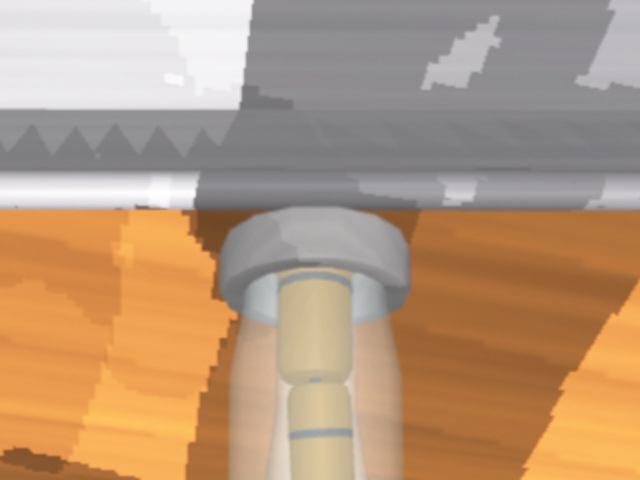

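```bash
cat >> h.py <<'E'
def barrel(row,s=None,KT=None,col=317):
    """bar centre rel. mouth along d and u from wrist row of the bar centre"""
    s=s or r.sense(); KT=KT or cal("wrist"); M=R.from_quat(s["orientation"]).as_matrix()
    c=plane(KT,(col,row),.034); d=M@axis_tool(); u=np.cross(d,M[:,1]); u=u if u[2]<0 else -u
    mo=s["tool_pos"]+M@m_tool; return c.round(4),mo.round(4),d.round(3),round((c-mo)@d,4),round((c-mo)@u,4)
E
python3 - <<'E'
from h import *
print(barrel(94))
E
```

```text
(array([ 0.3943, -0.137 ,  0.034 ]), array([ 0.3933, -0.1374,  0.0557]), array([ 0.49 ,  0.096, -0.867]), np.float64(0.0193), np.float64(0.0099))
```

jog_arm --steps '[0.004,0,-0.009,0,0,0,0.8,0.009,0,0.004,0,0,0,0.8,0.009,0,0.004,0,0,0,0.8,0.009,0,0.005,0,0,0,0.8,0,0,0,0,0,0,0.8,0,0,0,0,0,0,0.8]'

```text
time: 12.43
tool_pos: [0.3559, -0.144, 0.0987]
orientation: [0.949, 0.093, -0.301, 0.029]
force: [0.1, 0.2, -2.2]
width: 0.0297
```

```bash
python3 snap.py wrist m_wrist 160 0 480 240 2
python3 - <<'E'
from h import *
z=np.load("/tmp/m_wrist.npz"); im=z["im"].astype(int)
for c in (230,390): print(c,[int(v) for v in im[90:140,c].sum(1)//3])
E
python3 snap.py side m_side 270 280 370 380 6
```

```text
wrist [12.4333, [-0.2212, 0.4669, 1.8791, -0.2391, 1.3738, 1.2715], [0.3559, -0.144, 0.0987], [0.9488, 0.0928, -0.3006, 0.0291], [0.109, 0.1595, -2.2493], 0.0297]
230 [151, 147, 141, 138, 131, 132, 131, 131, 132, 132, 131, 130, 130, 130, 128, 127, 128, 127, 128, 129, 130, 130, 131, 130, 130, 129, 122, 123, 127, 131, 133, 134, 137, 141, 144, 143, 140, 137, 134, 131, 130, 126, 121, 116, 111, 119, 158, 176, 173, 172]
390 [133, 131, 130, 129, 128, 129, 130, 129, 129, 129, 131, 132, 131, 130, 129, 127, 126, 127, 127, 128, 130, 132, 132, 130, 129, 129, 128, 122, 129, 136, 142, 146, 150, 156, 162, 166, 163, 164, 167, 167, 160, 154, 147, 141, 134, 125, 118, 120, 120, 121]
side [12.4833, [-0.2213, 0.4666, 1.879, -0.2391, 1.3738, 1.2715], [0.356, -0.1441, 0.0988], [0.9488, 0.0928, -0.3005, 0.0291], [-0.0375, 0.3423, -1.2475], 0.0297]
```

View pics/m_wrist.png

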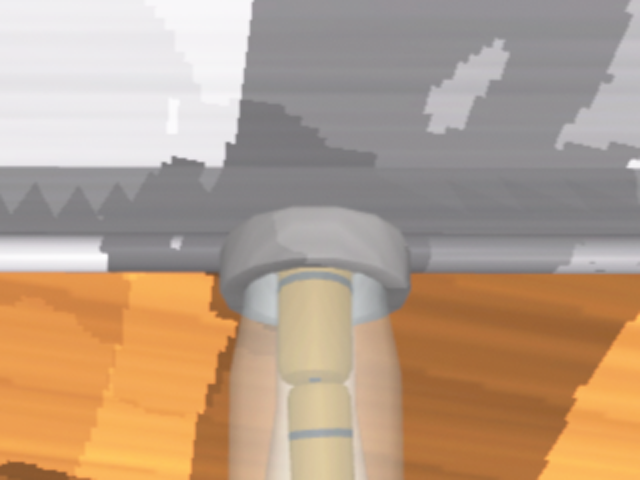

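View pics/m_side.png

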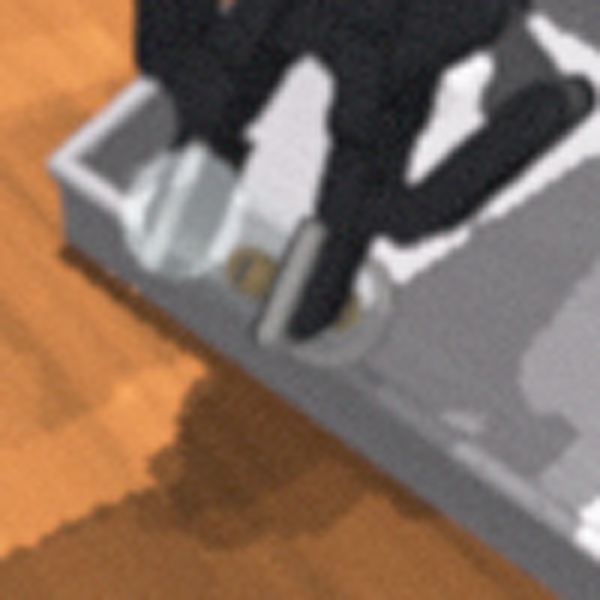

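Run:
```python
from h import *
print(barrel(126))
```

```text
(array([ 0.3941, -0.1369,  0.034 ]), array([ 0.4023, -0.1356,  0.0468]), array([ 0.489,  0.097, -0.867]), np.float64(0.007), np.float64(0.0135))
```

jog_arm --steps '[0.002,0,0.001,0,0,0,0.8,0.002,0,0.001,0,0,0,0.8,0,0,0,0,0,0,0.8]'

```text
time: 12.78
tool_pos: [0.3567, -0.144, 0.0977]
orientation: [0.949, 0.093, -0.301, 0.029]
force: [-0.2, 0.7, 0.5]
width: 0.0303
```

jog_arm --steps '[0.003,0,0.001,0,0,0,0.8,0,0,0,0,0,0,0.8]'

```text
time: 12.95
tool_pos: [0.3566, -0.144, 0.0976]
orientation: [0.948, 0.093, -0.302, 0.029]
force: [-2.0, -0.7, 6.8]
width: 0.0299
```

jog_arm --steps '[0.003,0,0.001,0,0,0,0.8,0,0,0,0,0,0,0.8]'

```text
time: 13.12
tool_pos: [0.3565, -0.144, 0.0975]
orientation: [0.948, 0.093, -0.303, 0.03]
force: [-2.9, -0.0, 12.5]
width: 0.0297
```

jog_arm --steps '[-0.045,0,-0.021,0,0,0,0.8,-0.045,0,-0.021,0,0,0,0.8,0,0,0,0,0,0,0.8,0.048,0,0.022,0,0,0,0.8,0.048,0,0.023,0,0,0,0.8,-0.032,0,-0.015,0,0,0,0.8,0,0,0,0,0,0,0.8]'

```text
time: 13.7
tool_pos: [0.3528, -0.1447, 0.1053]
orientation: [0.949, 0.093, -0.3, 0.029]
force: [-0.1, 0.1, -1.8]
width: 0.0299
```

```bash
python3 snap.py wrist n_wrist 160 0 480 240 2
```

```text
wrist [13.7, [-0.2238, 0.4539, 1.8802, -0.24, 1.3838, 1.2672], [0.3528, -0.1447, 0.1053], [0.9489, 0.0927, -0.3001, 0.0292], [-0.0968, 0.0836, -1.8158], 0.0299]
```

View pics/n_wrist.png

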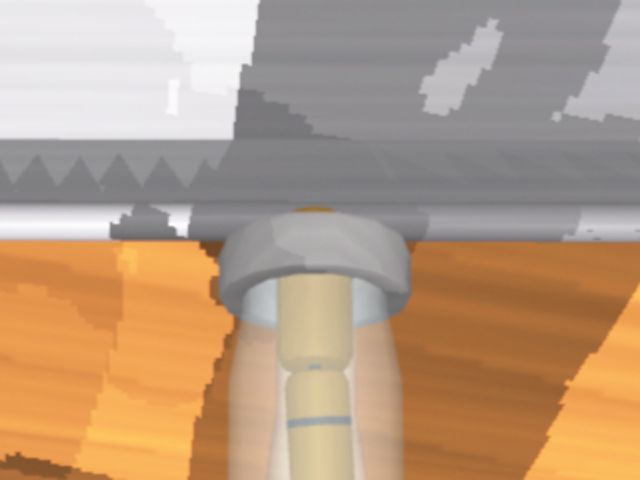

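jog_arm --steps '[-0.032,0,-0.015,0,0,0,0.8,-0.032,0,-0.015,0,0,0,0.8,0,0,0,0,0,0,0.8,0.049,0,0.023,0,0,0,0.8,0.049,0,0.023,0,0,0,0.8,-0.032,0,-0.015,0,0,0,0.8,0,0,0,0,0,0,0.8]'

```text
time: 14.33
tool_pos: [0.3529, -0.1449, 0.1055]
orientation: [0.949, 0.093, -0.3, 0.029]
force: [-0.4, 0.4, -2.3]
width: 0.0297
```

```bash
python3 snap.py wrist o_wrist 160 0 480 240 2
```

```text
wrist [14.3333, [-0.2239, 0.4533, 1.88, -0.2401, 1.3837, 1.2674], [0.3529, -0.1449, 0.1055], [0.9491, 0.0925, -0.2997, 0.0294], [-0.4402, 0.358, -2.3093], 0.0297]
```

View pics/o_wrist.png

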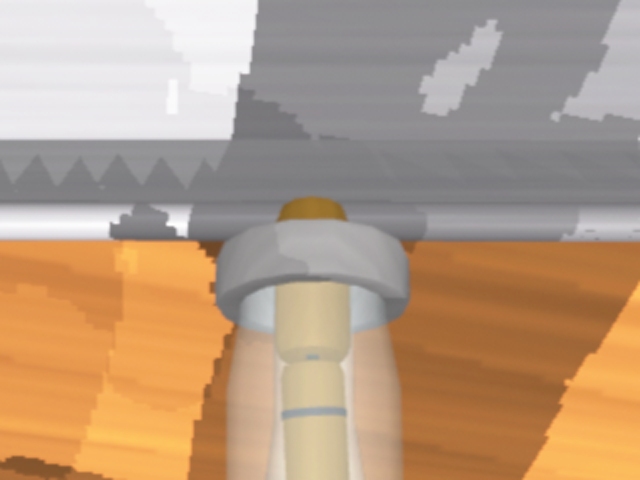

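jog_arm --steps '[-0.032,0,-0.015,0,0,0,0.8,-0.032,0,-0.015,0,0,0,0.8,0,0,0,0,0,0,0.8,0.05,0,0.023,0,0,0,0.8,0.05,0,0.024,0,0,0,0.8,-0.032,0,-0.015,0,0,0,0.8,0,0,0,0,0,0,0.8]'

```text
time: 14.97
tool_pos: [0.3537, -0.1447, 0.1041]
orientation: [0.949, 0.093, -0.3, 0.029]
force: [0.7, 0.6, -1.8]
width: 0.0301
```

```bash
python3 snap.py wrist p_wrist 160 0 480 240 2
```

```text
wrist [14.9667, [-0.2234, 0.4561, 1.8797, -0.2398, 1.3813, 1.2684], [0.3537, -0.1447, 0.1041], [0.9491, 0.0925, -0.2997, 0.0294], [0.733, 0.6023, -1.7816], 0.0301]
```

View pics/p_wrist.png

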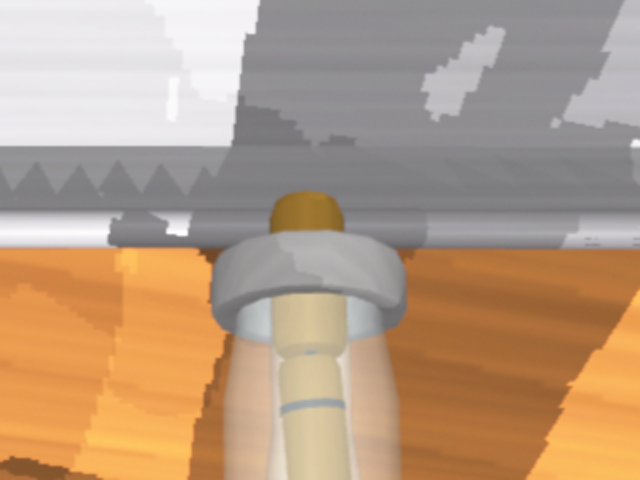

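jog_arm --steps '[-0.032,0,-0.015,0,0,0,0.8,-0.032,0,-0.015,0,0,0,0.8,0,0,0,0,0,0,0.8,0.05,0,0.024,0,0,0,0.8,0.05,0,0.023,0,0,0,0.8,-0.032,0,-0.015,0,0,0,0.8,0,0,0,0,0,0,0.8]'

```text
time: 15.6
tool_pos: [0.3544, -0.1445, 0.1026]
orientation: [0.949, 0.093, -0.3, 0.029]
force: [-0.4, 0.8, -2.2]
width: 0.03
```

```bash
python3 snap.py wrist q_wrist 160 0 480 240 2
```

```text
wrist [15.6, [-0.2227, 0.4591, 1.8795, -0.2398, 1.379, 1.2695], [0.3544, -0.1445, 0.1026], [0.949, 0.0926, -0.2999, 0.0294], [-0.4115, 0.7829, -2.2318], 0.03]
```

View pics/q_wrist.png

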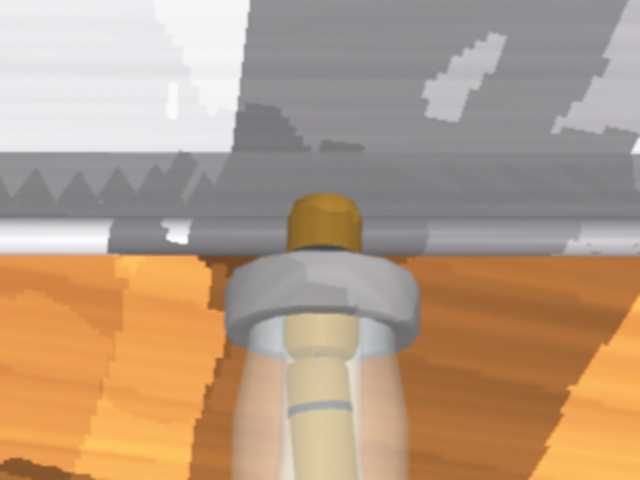

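jog_arm --steps '[-0.03,0,-0.014,0,0,0,0.8,-0.03,0,-0.014,0,0,0,0.8,-0.001,0,0.002,0,0,0,0.8,0.051,0,0.024,0,0,0,0.8,0.051,0,0.024,0,0,0,0.8,-0.032,0,-0.015,0,0,0,0.8,0,0,0,0,0,0,0.8]'

```text
time: 16.23
tool_pos: [0.3557, -0.1443, 0.0982]
orientation: [0.949, 0.093, -0.3, 0.029]
force: [0.2, -0.1, -1.2]
width: 0.0299
```

```bash
python3 snap.py wrist r_wrist 160 0 480 240 2
```

```text
wrist [16.2333, [-0.2218, 0.4664, 1.8808, -0.2397, 1.371, 1.2722], [0.3557, -0.1443, 0.0982], [0.949, 0.0926, -0.2999, 0.0294], [0.1507, -0.1402, -1.1653], 0.0299]
```

View pics/r_wrist.png

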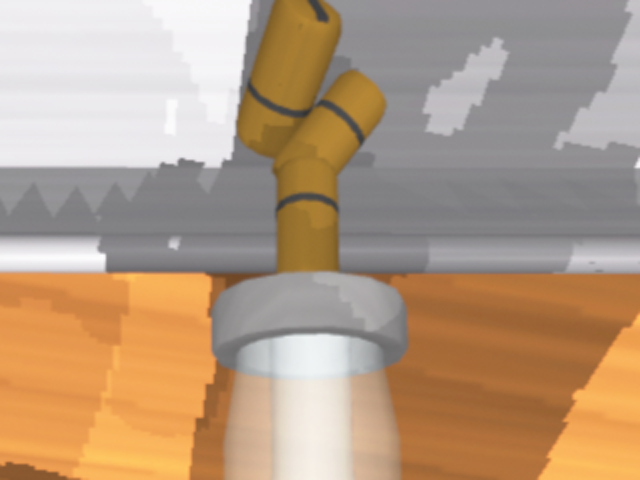

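The jam let go: all three plugs are sliding out of the mouth into the tray. I'll wait a moment and look again.

jog_arm --steps '[0,0,0,0,0,0,0.8,-0.03,0,-0.014,0,0,0,0.8,-0.03,0,-0.014,0,0,0,0.8,0,0,0,0,0,0,0.8,0,0,0,0,0,0,0.8]'

```text
time: 16.7
tool_pos: [0.3432, -0.1468, 0.1209]
orientation: [0.949, 0.092, -0.299, 0.029]
force: [-0.7, 0.0, -0.8]
width: 0.0297
```

```bash
python3 snap.py wrist s_wrist; python3 snap.py side s_side 240 230 480 410 3
```

```text
wrist [16.7, [-0.2317, 0.4207, 1.8864, -0.243, 1.4061, 1.2558], [0.3432, -0.1468, 0.1209], [0.9493, 0.0924, -0.2989, 0.0295], [-0.6695, 0.0304, -0.7982], 0.0297]
side [16.75, [-0.2315, 0.4218, 1.8864, -0.2429, 1.4058, 1.2558], [0.3433, -0.1467, 0.1205], [0.9492, 0.0925, -0.2992, 0.0294], [0.2909, -0.2599, -0.394], 0.0298]
```

View pics/s_wrist.png

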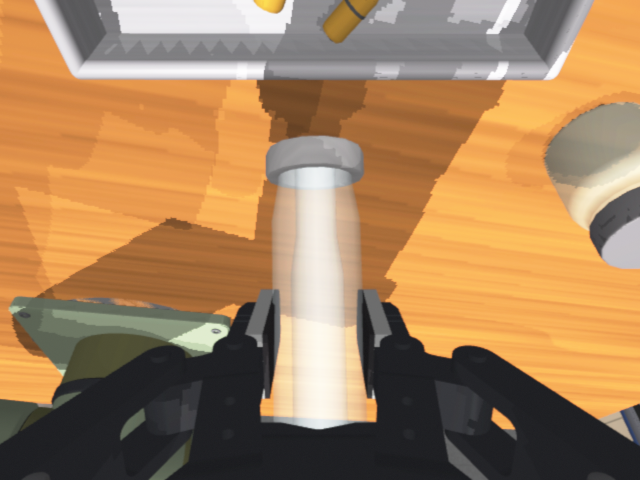

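View pics/s_side.png

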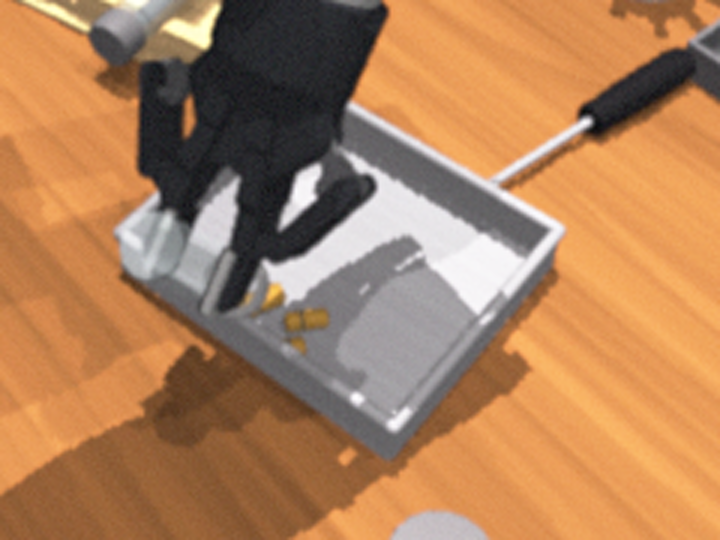

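Run:
```python
from h import *
p,M=plan([0.46,-.10,.25],Rtool(11.2,0),8,.8); print(p)
M1=M@R.from_rotvec([0,0,-np.deg2rad(174.5)]).as_matrix()
p,M=plan([0.52,0.16,.22],M1,28,.8,p,M); print(p, np.rad2deg(R.from_matrix(M.T@Rtool(196.7,0)).as_rotvec()))
```

```text
[0.008, -0.007, -0.055, 0, 0.024, 0, 0.8, 0.013, -0.008, -0.055, 0, 0.025, 0, 0.8, 0.017, -0.007, -0.053, 0, 0.024, 0, 0.8, 0.02, -0.007, -0.053, 0, 0.024, 0, 0.8, 0.025, -0.007, -0.05, 0, 0.025, 0, 0.8, 0.028, -0.008, -0.048, 0, 0.024, 0, 0.8, 0.032, -0.007, -0.046, 0, 0.024, 0, 0.8, 0.036, -0.007, -0.044, 0, 0.025, 0, 0.8]
[ 0.46019456 -0.09996643  0.25018442]
[0.01, -0.022, 0.003, 0, 0, -0.035, 0.8, 0.012, -0.02, 0.002, 0, 0, -0.034, 0.8, 0.014, -0.019, 0.003, 0, 0, -0.035, 0.8, 0.016, -0.018, 0.003, 0, 0, -0.034, 0.8, 0.018, -0.016, 0.003, 0, 0, -0.035, 0.8, 0.02, -0.013, 0.002, 0, 0, -0.035, 0.8, 0.021, -0.012, 0.003, 0, 0, -0.034, 0.8, 0.022, -0.009, 0.003, 0, 0, -0.035, 0.8]
[0.022, -0.006, 0.002, 0, 0, -0.035, 0.8, 0.024, -0.004, 0.003, 0, 0, -0.034, 0.8, 0.024, -0.002, 0.003, 0, 0, -0.035, 0.8, 0.024, 0.001, 0.002, 0, 0, -0.034, 0.8, 0.023, 0.004, 0.003, 0, 0, -0.035, 0.8, 0.023, 0.006, 0.003, 0, 0, -0.035, 0.8, 0.022, 0.009, 0.003, 0, 0, -0.034, 0.8, 0.021, 0.011, 0.002, 0, 0, -0.035, 0.8]
[0.02, 0.013, 0.003, 0, 0, -0.035, 0.8, 0.018, 0.015, 0.003, 0, 0, -0.034, 0.8, 0.017, 0.018, 0.002, 0, 0, -0.035, 0.8, 0.014, 0.019, 0.003, 0, 0, -0.034, 0.8, 0.013, 0.02, 0.003, 0, 0, -0.035, 0.8, 0.01, 0.022, 0.003, 0, 0, -0.035, 0.8, 0.007, 0.022, 0.002, 0, 0, -0.034, 0.8, 0.006, 0.023, 0.003, 0, 0, -0.035, 0.8]
[0.002, 0.024, 0.003, 0, 0, -0.035, 0.8, 0, 0.024, 0.002, 0, 0, -0.034, 0.8, -0.002, 0.024, 0.003, 0, 0, -0.035, 0.8, -0.005, 0.023, 0.003, 0, 0, -0.034, 0.8]
[0.51988746 0.16009463 0.21989612] [-8.96567197e-04  6.09448644e-02 -1.11334781e+01]
```

jog_arm --steps '[0.008,-0.007,-0.055,0,0.024,0,0.8,0.013,-0.008,-0.055,0,0.025,0,0.8,0.017,-0.007,-0.053,0,0.024,0,0.8,0.02,-0.007,-0.053,0,0.024,0,0.8,0.025,-0.007,-0.05,0,0.025,0,0.8,0.028,-0.008,-0.048,0,0.024,0,0.8,0.032,-0.007,-0.046,0,0.024,0,0.8,0.036,-0.007,-0.044,0,0.025,0,0.8]'

```text
time: 17.47
tool_pos: [0.4607, -0.0996, 0.2506]
orientation: [0.995, 0.097, 0.001, -0.0]
force: [0.7, -0.5, -1.0]
width: 0.0304
```

jog_arm --steps '[0.01,-0.022,0.003,0,0,-0.035,0.8,0.012,-0.02,0.002,0,0,-0.034,0.8,0.014,-0.019,0.003,0,0,-0.035,0.8,0.016,-0.018,0.003,0,0,-0.034,0.8,0.018,-0.016,0.003,0,0,-0.035,0.8,0.02,-0.013,0.002,0,0,-0.035,0.8,0.021,-0.012,0.003,0,0,-0.034,0.8,0.022,-0.009,0.003,0,0,-0.035,0.8]'

```text
time: 18.13
tool_pos: [0.4769, -0.0249, 0.2404]
orientation: [0.86, 0.51, -0.001, -0.001]
force: [0.7, 0.6, -0.8]
width: 0.0299
```

jog_arm --steps '[0.022,-0.006,0.002,0,0,-0.035,0.8,0.024,-0.004,0.003,0,0,-0.034,0.8,0.024,-0.002,0.003,0,0,-0.035,0.8,0.024,0.001,0.002,0,0,-0.034,0.8,0.023,0.004,0.003,0,0,-0.035,0.8,0.023,0.006,0.003,0,0,-0.035,0.8,0.022,0.009,0.003,0,0,-0.034,0.8,0.021,0.011,0.002,0,0,-0.035,0.8]'

```text
time: 18.8
tool_pos: [0.4941, 0.0489, 0.2319]
orientation: [0.565, 0.825, -0.001, -0.001]
force: [0.3, 0.3, -0.2]
width: 0.0302
```

jog_arm --steps '[0.02,0.013,0.003,0,0,-0.035,0.8,0.018,0.015,0.003,0,0,-0.034,0.8,0.017,0.018,0.002,0,0,-0.035,0.8,0.014,0.019,0.003,0,0,-0.034,0.8,0.013,0.02,0.003,0,0,-0.035,0.8,0.01,0.022,0.003,0,0,-0.035,0.8,0.007,0.022,0.002,0,0,-0.034,0.8,0.006,0.023,0.003,0,0,-0.035,0.8]'

```text
time: 19.47
tool_pos: [0.511, 0.1232, 0.2232]
orientation: [0.165, 0.986, -0.0, -0.001]
force: [-0.5, 0.4, -0.5]
width: 0.0296
```

Run:
```python
from h import *
s=r.sense(); print(s["joints"].round(3),s["tool_pos"].round(4),s["force"].round(1),s["width"])
p,M=plan([0.498,0.1924,0.12],Rtool(196.7,-25),8,.8); print(p)
```

```text
[ 0.215  0.249  1.687  0.     1.208 -1.025] [0.511  0.1232 0.2232] [-0.5  0.4 -0.5] 0.02958073920350826
[0.011, 0.019, 0.032, 0.005, 0.017, -0.024, 0.8, 0.007, 0.021, 0.033, 0.006, 0.016, -0.025, 0.8, 0.005, 0.021, 0.032, 0.005, 0.017, -0.024, 0.8, 0.001, 0.022, 0.032, 0.006, 0.017, -0.024, 0.8, -0.003, 0.023, 0.032, 0.005, 0.017, -0.025, 0.8, -0.006, 0.023, 0.031, 0.005, 0.016, -0.024, 0.8, -0.009, 0.022, 0.03, 0.006, 0.017, -0.024, 0.8, -0.012, 0.023, 0.03, 0.005, 0.017, -0.025, 0.8]
[0.49783373 0.19237028 0.11990686]
```

jog_arm --steps '[0.011,0.019,0.032,0.005,0.017,-0.024,0.8,0.007,0.021,0.033,0.006,0.016,-0.025,0.8,0.005,0.021,0.032,0.005,0.017,-0.024,0.8,0.001,0.022,0.032,0.006,0.017,-0.024,0.8,-0.003,0.023,0.032,0.005,0.017,-0.025,0.8,-0.006,0.023,0.031,0.005,0.016,-0.024,0.8,-0.009,0.022,0.03,0.006,0.017,-0.024,0.8,-0.012,0.023,0.03,0.005,0.017,-0.025,0.8]'

```text
time: 20.13
tool_pos: [0.4987, 0.1923, 0.1195]
orientation: [-0.141, 0.966, -0.031, -0.215]
force: [0.3, 0.1, -2.5]
width: 0.0294
```

jog_arm --steps '[0,0,0,0,0,0,0.8,0,0,0,0,0,0,0.8]'

```text
time: 20.3
tool_pos: [0.4983, 0.1922, 0.1191]
orientation: [-0.139, 0.966, -0.031, -0.215]
force: [-0.7, 0.5, -1.3]
width: 0.0298
```

```bash
python3 snap.py wrist t_wrist; python3 snap.py side t_side 180 100 380 280 4
```

```text
wrist [20.3, [0.3346, 0.572, 1.5231, 0.0203, 1.4844, -1.5283], [0.4983, 0.1922, 0.1191], [-0.139, 0.9661, -0.0312, -0.2151], [-0.6946, 0.4712, -1.3103], 0.0298]
side [20.35, [0.3338, 0.5698, 1.5229, 0.0202, 1.4845, -1.5282], [0.4986, 0.1919, 0.1203], [-0.1387, 0.9664, -0.031, -0.2141], [0.3926, -0.373, -0.7085], 0.0304]
```

View pics/t_wrist.png

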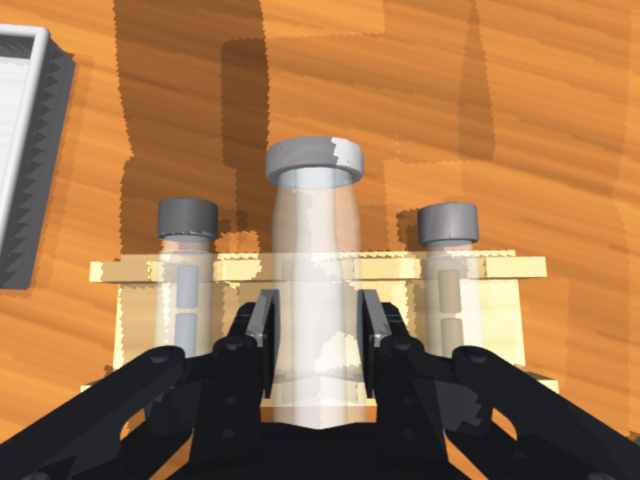

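View pics/t_side.png

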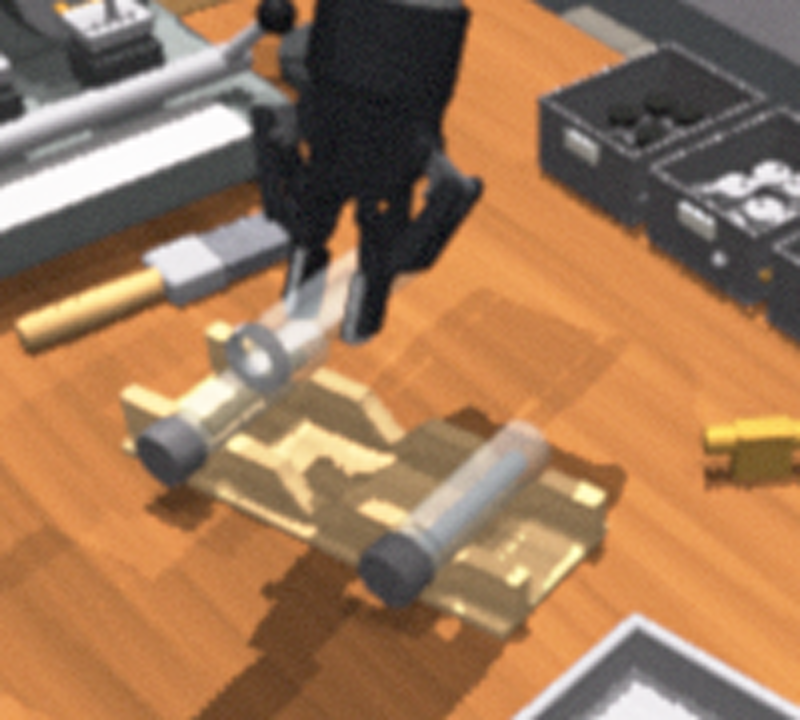

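Run:
```python
from h import *
z=np.load("/tmp/t_wrist.npz");W=(z["K"],z["T"])
for uv in [(90,269),(546,266)]: print(plane(W,uv,.036).round(4))
M1=Rtool(196.7,-25)
p,M=plan([0.498,0.1924,0.035],M1,6,.8); print(p)
p,M=plan([0.498,0.1924,0.0215],M1,5,.8,p,M); print(p)
```

```text
[0.5143 0.0523 0.036 ]
[0.4351 0.3167 0.036 ]
[-0.015, 0, 0.033, 0, 0, 0, 0.8, -0.015, 0.001, 0.032, 0, 0, -0.001, 0.8, -0.015, 0, 0.033, 0, 0, 0, 0.8, -0.015, 0, 0.033, 0.001, 0, 0, 0.8, -0.015, 0.001, 0.032, 0, 0.001, -0.001, 0.8, -0.015, 0, 0.033, 0, 0, 0, 0.8]
[0.49813359 0.19234043 0.03490488]
[-0.003, 0, 0.006, 0, 0, 0, 0.8, -0.003, 0, 0.006, 0, 0, 0, 0.8, -0.002, 0, 0.006, 0, 0, 0, 0.8, -0.003, 0, 0.006, 0, 0, 0, 0.8, -0.003, 0, 0.006, 0, 0, 0, 0.8]
[0.4981235  0.19233171 0.02166253]
```

jog_arm --steps '[-0.015,0,0.033,0,0,0,0.8,-0.015,0.001,0.032,0,0,-0.001,0.8,-0.015,0,0.033,0,0,0,0.8,-0.015,0,0.033,0.001,0,0,0.8,-0.015,0.001,0.032,0,0.001,-0.001,0.8,-0.015,0,0.033,0,0,0,0.8,0,0,0,0,0,0,0.8]'

```text
time: 20.98
tool_pos: [0.4969, 0.1919, 0.0331]
orientation: [-0.142, 0.965, -0.032, -0.216]
force: [0.1, -0.9, -0.9]
width: 0.0297
```

jog_arm --steps '[-0.003,0,0.006,0,0,0,0.8,-0.003,0,0.006,0,0,0,0.8,-0.002,0,0.006,0,0,0,0.8,-0.003,0,0.006,0,0,0,0.8,0,0,0,0,0,0,0.8]'

```text
time: 21.4
tool_pos: [0.4982, 0.1927, 0.024]
orientation: [-0.143, 0.966, -0.032, -0.215]
force: [0.8, 0.2, -0.7]
width: 0.0299
```

```bash
python3 snap.py wrist u_wrist; python3 snap.py side u_side 180 160 340 280 5
```

```text
wrist [21.4, [0.3365, 0.6728, 1.6078, 0.0192, 1.2983, -1.5367], [0.4982, 0.1927, 0.024], [-0.1426, 0.9657, -0.0316, -0.2147], [0.7728, 0.1839, -0.6904], 0.0299]
side [21.45, [0.3366, 0.6727, 1.6075, 0.0193, 1.2986, -1.5368], [0.4983, 0.1928, 0.0241], [-0.1426, 0.9657, -0.0316, -0.2147], [0.4329, -0.7147, -0.3494], 0.0298]
```

View pics/u_wrist.png

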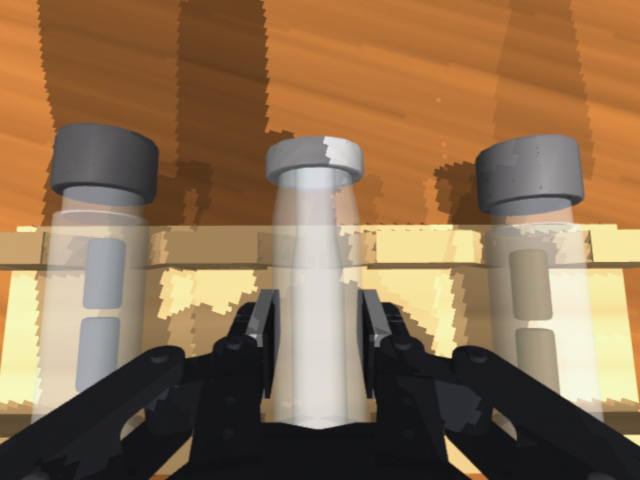

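View pics/u_side.png

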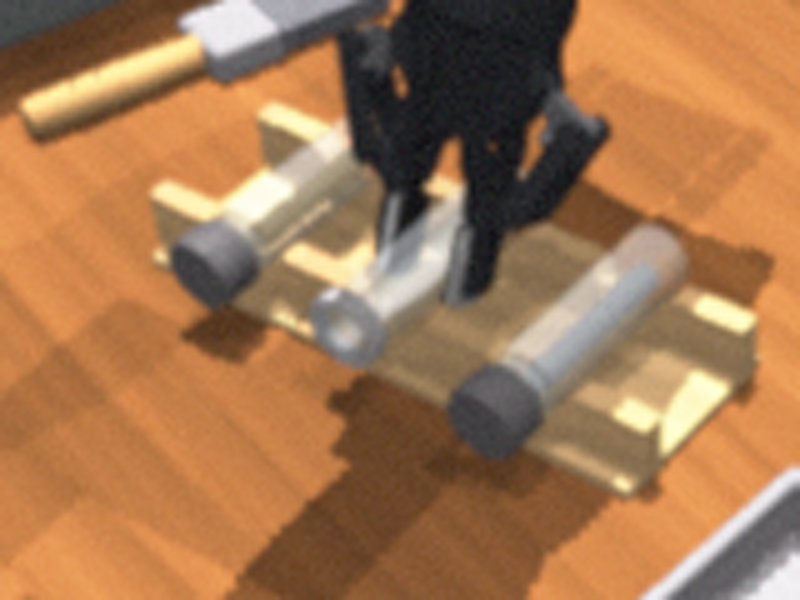

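jog_arm --steps '[-0.003,0,0.006,0,0,0,0.8,0,0,0,0,0,0,0.8]'

```text
time: 21.67
tool_pos: [0.4984, 0.1922, 0.0223]
orientation: [-0.143, 0.966, -0.032, -0.215]
force: [0.5, -3.1, 7.8]
width: 0.03
```

jog_arm --steps '[-0.001,0,0.003,0,0,0,0.8,0,0,0,0,0,0,0.8]'

```text
time: 21.83
tool_pos: [0.4984, 0.192, 0.0218]
orientation: [-0.143, 0.966, -0.032, -0.215]
force: [0.1, -2.7, 10.9]
width: 0.0298
```

jog_arm --steps '[0,0,0,0,0,0,0.55,0,0,0,0,0,0,0.45,0,0,0,0,0,0,0.35,0,0,0,0,0,0,0.35,0,0,0,0,0,0,0.35,0,0,0,0,0,0,0.35]' --grip_force 20

```text
time: 22.33
tool_pos: [0.4977, 0.1928, 0.0196]
orientation: [-0.143, 0.966, -0.032, -0.215]
force: [0.2, 0.5, -0.2]
width: 0.0552
```

```bash
python3 snap.py wrist v_wrist; python3 snap.py side v_side 180 160 340 280 5
```

```text
wrist [22.3333, [0.3368, 0.678, 1.6111, 0.0197, 1.291, -1.537], [0.4977, 0.1928, 0.0196], [-0.1427, 0.9655, -0.0316, -0.2154], [0.2452, 0.494, -0.1868], 0.0552]
side [22.3833, [0.3368, 0.6779, 1.6111, 0.0197, 1.291, -1.537], [0.4977, 0.1928, 0.0197], [-0.1427, 0.9655, -0.0316, -0.2153], [0.328, 0.3764, -0.6987], 0.0554]
```

View pics/v_wrist.png

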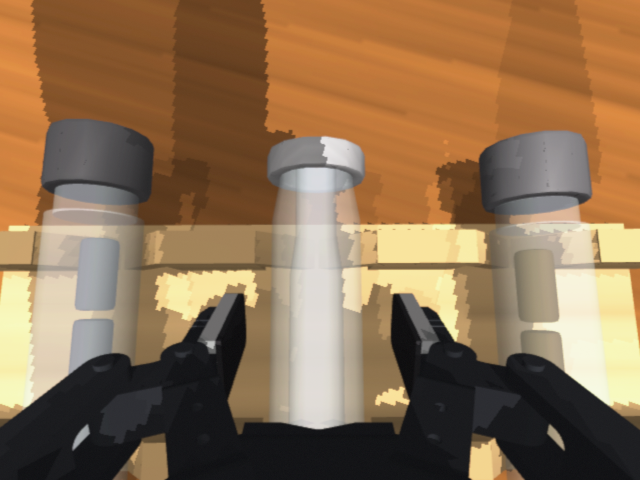

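View pics/v_side.png

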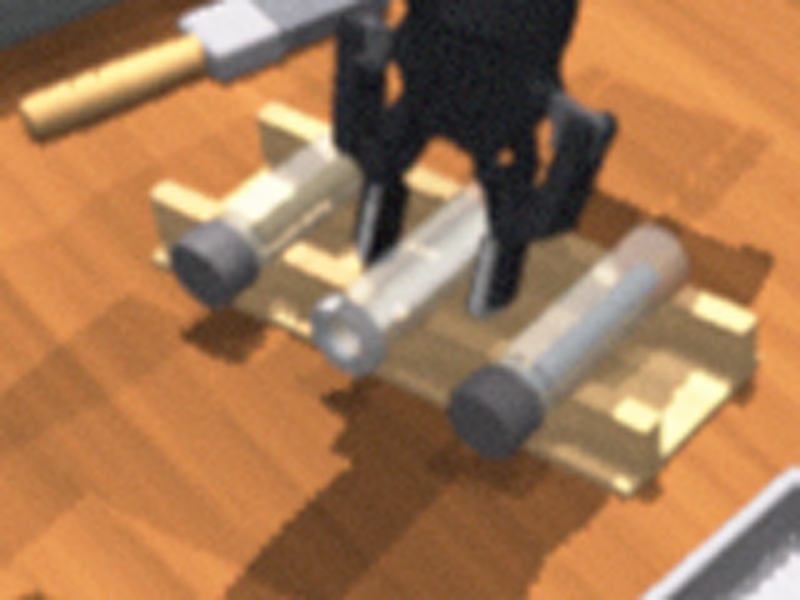

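Tube released in the middle notch, gripper clear of it on both sides. Retreating along the tool's −z axis, the reverse of the approach.

jog_arm --steps '[0,0,-0.03,0,0,0,0.35,0,0,-0.035,0,0,0,0.35,0,0,-0.05,0,0,0,0.35,0,0,-0.06,0,0,0,0.35,0,0,-0.08,0,0,0,0.35,0,0,-0.08,0,0,0,0.35,0,0,-0.06,0,0,0,0.35,0,0,0,0,0,0,0.35]'

```text
time: 23.1
tool_pos: [0.5656, 0.2133, 0.1673]
orientation: [-0.143, 0.967, -0.031, -0.21]
force: [1.3, -1.2, -0.5]
width: 0.0552
```

jog_arm --steps '[0,0,0,0,0,0,0.35,0,0,0,0,0,0,0.35]'

```text
time: 23.27
tool_pos: [0.5613, 0.2118, 0.162]
orientation: [-0.143, 0.965, -0.032, -0.216]
force: [0.2, 0.0, 0.6]
width: 0.0555
```

```bash
python3 snap.py wrist w_wrist; python3 snap.py side w_side 180 160 430 400 3;  python3 snap.py scene w_scene 180 120 420 320 3
python3 - <<'E'
from h import *
for c in("side","scene"):
  for n in ("plug_mid","plug_front"):
    for d in r.recognise(n,c)[:4]:
        u=np.array(d["rect"])*[640,480,640,480]; print(c,n,round(d["conf"],2),u.round(1),plane(cal(c),u[:2],.01).round(3))
E
```

```text
wrist [23.2667, [0.3327, 0.637, 1.2824, 0.0172, 1.6624, -1.5337], [0.5613, 0.2118, 0.162], [-0.1426, 0.9654, -0.0318, -0.2162], [0.2216, 0.046, 0.5768], 0.0555]
side [23.3167, [0.3327, 0.6374, 1.2831, 0.0172, 1.6625, -1.5337], [0.561, 0.2117, 0.1616], [-0.1426, 0.9652, -0.0319, -0.2167], [-0.6792, -0.2808, 0.2511], 0.0554]
scene [23.3667, [0.3327, 0.6375, 1.2831, 0.0172, 1.6626, -1.5337], [0.5609, 0.2117, 0.1615], [-0.1426, 0.9652, -0.0319, -0.2169], [-0.1409, -0.0095, 0.6095], 0.0555]
side plug_front 0.5 [327.4 329.6  12.5  14.8] [ 0.422 -0.115  0.01 ]
scene plug_mid 0.28 [360.8 199.   74.7  89.1] [0.51  0.201 0.01 ]
scene plug_front 0.48 [241.7 249.7   2.8  11.5] [ 0.419 -0.114  0.01 ]
```

View pics/w_wrist.png

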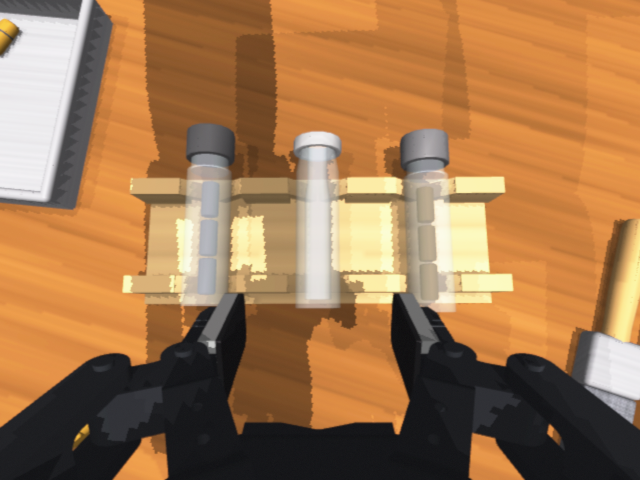

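View pics/w_side.png

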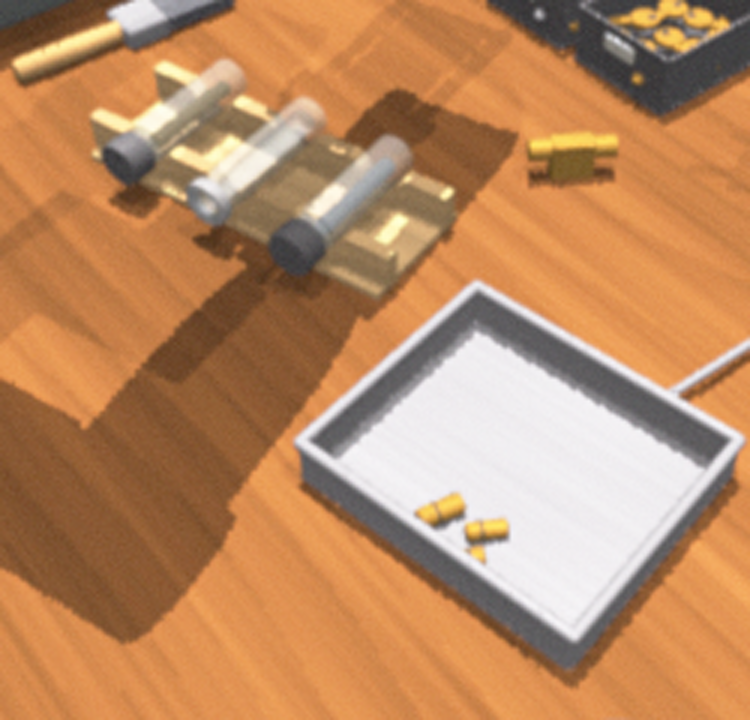

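View pics/w_scene.png

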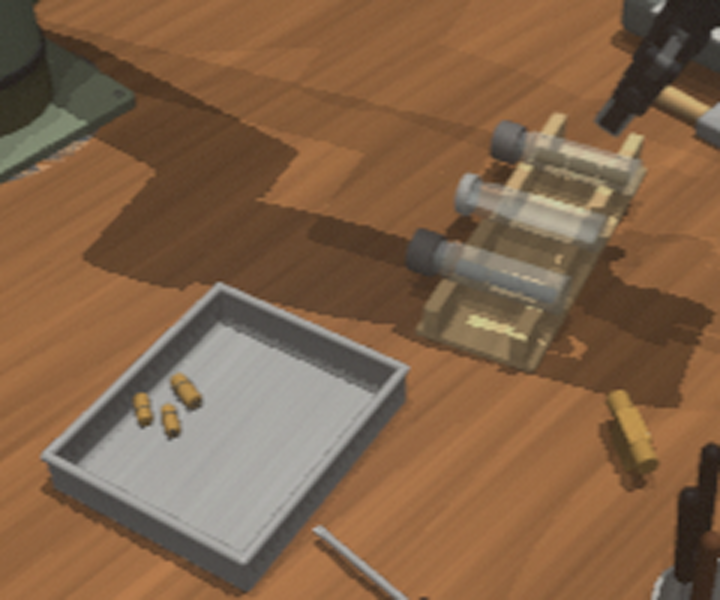

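Three plugs lie on the tray floor (scene crop (143,408), (171,420), (186,390)). The empty tube lies in the middle notch, parallel to its neighbours, and the gripper is clear. Handing in.

Run:
```python
from plant import r
print(r.close_job(), r.sense()["time"])
```

```text
the job is handed in; nothing more can be done
the job is handed in; nothing more can be done
```

All three plugs are in the tray, and the empty tube is back in the middle rack notch, mouth to the robot. I handed in just after 23.4 s, against the 45 s limit. The hand-in reports no verdict.

**What I did**
- I took the uncapped tube from the middle notch and tipped it to about 60° mouth down.
- I knocked the ring on the tray's near rim five times at about 0.26–0.27 m/s, with a wrist picture after each knock. The jam let go on the fifth.
- The tube slid back about 13 mm through the fingers over the knocks. I allowed for that when laying it back.
- My first try at the tray's far rim was abandoned before any contact, because a wrist joint was close to its limit there.

**Last checks**
- The scene picture clearly shows three plugs on the tray floor. The side picture shows two whole and part of the third, which is mostly hidden by the near wall.
- The wrist picture shows the tube empty and parallel to its neighbours in the notch.
- The capped tubes look unmoved, and the gripper was clear, with wrist force about zero.
- The largest wrist force I read was about 12.5 N. Forces were only read at the end of each move, so the knock peaks themselves were not measured.

**What disagreed**
- The networks did not confirm the three plugs in the last pictures. They found one in each view, plus a low-confidence false hit on the rack, so the count rests on looking at the pictures.
- The finger width read about 30 mm on the 32 mm tube throughout.
- Estimates of the rim's position differed by about 2 mm, which I settled by a slow touch before the first knock.

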